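Copy a violin neck angle with a hinged bevel

ROBOT

A 6-joint arm with a two-finger parallel gripper is mounted at the origin on the work surface. World frame = base frame: x ahead of the robot, y to its left, z up, the work surface at z = 0. Lengths are in m, angles in rad, forces in N, time in s.
With the tool pointing down it reaches from about 0.15 to 0.775 m from the base axis. Payload 6.1 kg.
Tool frame: the origin (TCP) lies where the fingers leave the gripper's body, on its centre line; the fingertips stand 73 mm ahead of it and the grasp point (between the pads) lies 54 mm ahead of it; z points along the fingers, y is the line along which they close (so a half turn about z gives the same grasp; the last joint's range is limited). The gripper opens to 85 mm and grips with 20 to 120 N. Pads are 22 mm wide; open, the fingers measure 114 mm over their backs; the gripper's body (76 mm by 85 mm) begins 54 mm behind the grasp point. The pads swing forward as they close: fully open they stand 13 mm farther back than shut.
Start: joints at [-1.226, 0.126, -0.04, 1.405, 0, 1.571], TCP at [0.177, -0.494, 0.304] pointing down, gripper open.
Joint ranges: [-2.72, 2.72], [-0.95, 1.95], [-1.27, 1.35], [-1.78, 2.02], [-1.46, 1.47], [-3.14, 3.14]. Speed limits (rad/s): [2.39, 2.39, 3.01, 3.14, 3.14, 3.14].

INTERFACE

Orientations are given as a unit quaternion [x, y, z, w].
In Python, from bench import telemetry, vision, workorder gives the robot as it stands.
- The arm moves only by the shell command python3 -m inch 'ROWS'. ROWS is JSON, a list of rows, each an object with "dr": the turn, a rotation vector about the tool's x, y, z each as a share of 0.5 rad, from -1 to 1, a list of three; "translation": the shift along the tool's x, y, z each as a share of 250 mm, from -1 to 1, a list of three; "gripper": the opening, from 0 (shut) to 1 (fully open). In form: [{"dr": [ax, ay, az], "translation": [tx, ty, tz], "gripper": gripper}, ...]. A call has 1 to 10 rows; each row is the pose to reach, as a shift and turn from the pose commanded when the call began, along the tool's axes at that moment; what a row does not reach only later rows make up. A row lasts 1/8 s, in which the tool goes at most 62.5 mm and 10.7 degrees, less where a joint would pass 70% of its speed; a pose out of reach is approached as far as the arm can. A call with a number of a shift or a turn outside -1 to 1 is refused whole. A call with a gripper value outside its range is refused whole. The fingers move at their own pace and stop on an object; the grip force is fixed at half the most. Time passes only in rows, so rows that repeat a pose let the fingers close. It gives the time, the measured TCP pose, the force, the opening and the grip force at its end, in the units of the state.
- telemetry.state(): the state, without advancing time (a new reading comes with each control period).
- vision.read_camera(name): name is "scene" or "top" or "wrist"; returns the picture (420x560x3 uint8, red, green, blue); there is no depth.
- vision.camera_model(name): a dict with "mtx" (3x3 intrinsics, pixels), "distortion" ([k1, k2, p1, p2, k3] as OpenCV has them; the pictures are not rectified), "camera_from_world" (4x4, takes a point from world to camera coordinates). Camera axes: x right, y down, z forward; pixel columns grow to the right and rows downward; lengths in m; the calibration is good to about 2 mm. A picture is of the moment at which its call begins: read the wrist's pose just before it. camera_model takes no time and is no camera call; for the wrist camera it gives the pose at the moment of the call.
- workorder.finish_job(): hands the job in; it is judged then, once.
The state is a dict: "time": time; "joints": joint angles; "qd": joint speeds; "tau": joint torques, N m; "eef_pos": TCP position; "eef_rot": TCP orientation; "contact_force": force on the tool from outside, world axes, zero at the start; "wrist_torque": the same for the moment, N m; "opening": opening from 0.0 (shut) to 1.0 (fully open); "finger_force": force on a finger pad.
Only numpy, scipy, OpenCV 4.12 (cv2) and the standard library are available. Lean on these libraries where they do the work, as an engineer would, in place of code of your own. Each camera call takes 0.05 s, during which the arm holds its last target. There are 200 camera calls.

TASK

Copy the angle of the wooden corner (batten and neck pattern) to the aluminium jig with the hinged bevel: lay the bevel in the wooden corner with its stock flush along the batten and its blade flush along the pattern, and there press its lock lever fully down. Then carry the locked bevel to the jig and seat it with the stock flush on the rail, its head against the stop block, and the swing arm flush along the blade; leave it there, still locked, and do not disturb the jar, the plane or the cork block.

Things in the scene. Friction and masses are not known exactly. Their poses are not given: they have to be found in the camera images.
- bevel_grip (a point): Hinged bevel, loose, 0.45 kg, flat on the bench: dark wooden stock 26 mm wide, 40 mm high, reaching 135 mm from the pivot in its brass head. This point: centre of the grip area, 92 mm from the pivot axis, 20 mm up (half-way). x along the stock away from the pivot, z up; the blade is on the +y side. The lever covers the top to 70 mm from the pivot: grip beyond that.
- bevel_pivot (a point): The bevel's pivot axis, 92 mm from bevel_grip, 20 mm above the bench; same axes. The stock's sides lie 13 mm either side of the axis and its head is round with 13 mm radius.
- blade_tip (a point): Middle of the end of the bevel's steel blade, 120 mm from the pivot, 5 mm above the bench. The blade is 26 mm wide (edges 13 mm either side of its midline, round at the pivot), 6 mm thick, and runs 1.5 to 7.5 mm above the bench. x points from the pivot along the blade, z up.
- blade (a joint): The angle between stock and blade is 90 degrees plus this value (rad). Travel -0.85 to 0.5. Unlocked it turns against 0.12 N m of friction and stays where left; it starts opened wider than the wooden corner, so it closes as the bevel is slid along the batten into the corner (stop gently there: a hard push swings the blade off the pattern). Locked, it turns only against much more.
- lock (a joint): Brass lock lever on the bevel's head, 14 mm wide: 0 = raised (unlocked, the start), 0.5 rad = fully down, along the stock's top (locked). Hinged across the stock 7 mm from the pivot towards the grip, 36 mm above the bench; stays where left, and takes up to about 10 N at its end to press down. Its end moves outwards as it goes down: follow its arc.
- lock_tip (a point): Top face of the lock lever near its end, 54 mm along the lever from its hinge. Raised: 49 mm from the pivot along the stock and 71 mm above the bench; down: 61 mm and 47 mm.
- corner: Wooden batten screwed to the bench, 180 by 22 mm, 8 mm high. The origin is the vertex of the corner at bench height: the batten's straight face runs from it along +x (to 170 mm; 10 mm the other way) and the wood lies on the -y side. z up. Put the bevel down some 85 mm short of its final place, so that its open blade clears the pattern, and slide it in.
- pattern_tip (a point): Point 90 mm from the vertex on the straight face (105 mm long) of the maple violin-neck pattern, 9 mm high, round scroll at its end, screwed down to make the wooden corner with the batten. x from the vertex along the face; the wood is on its +y side. The corner's angle, from the batten's x to this x, is 55 to 75 degrees and lies open between them.
- jig: Aluminium rail of the jig, fixed to the bench, 175 by 22 mm, 8 mm high, axes as the batten's: its straight face runs from the origin (bench height) along +x to 170 mm, metal on the -y side. A stop block stands square to it at the origin, its face along +y for 30 mm, metal on the -x side. Seated, the bevel's head touches both: pivot 13 mm along x and 13 mm along y.
- swing_arm (a joint): Swing arm of the jig, turning about the axis 13 mm along x and 13 mm along y of jig (a flush dark disc there): the angle from the rail's x to the arm's face is 45 degrees plus this (rad). Starts at 35 to 45 degrees, friction 0.04 N m, stays where left. A locked bevel slid along the rail to the stop pushes it open until flush with the blade; put it down 80 mm or more short of the stop.
- swing_tip (a point): Point on the swing arm's straight face, 85 mm along the arm from its axis. The face is 13 mm to the +y side of the axis and ends 88 mm along; the arm, 18 mm wide and 9 mm high, lies on the +y side of the face. x points along the face, outwards.
- jar: Bystander: amber glass jar, 60 mm across, 85 mm high; origin under its centre.
- plane: Bystander: small brass finger plane, 75 by 26 mm, 35 mm high; origin under its centre.
- cork_block: Bystander: cork sanding block, 90 by 60 mm, 30 mm high; origin under its centre.

How it is judged:
By the outcome, as a careful person would: the job done as asked, in the order asked, and still so for the second after the job is handed in, with the robot touching nothing.
It also fails if it takes over 72 s, if anything falls off the work surface, if the arm or the gripper's body presses on something with over 40 N, if the wrist force passes 120 N, or if a joint passes its speed limit or range.

## Working session

There is one attempt and no reset: what is moved stays moved. The work goes in short steps, Python scripts to look and compute and a shell command to move; the robot and the scene stay as the last step left them, time stands still between calls to the robot, and variables do not carry over. Pictures are saved under pics/ and viewed, at most 10 in all, crops included, and the job is handed in when it is done.

```bash
ls; mkdir -p pics
python3 - <<'E'
from bench import telemetry, vision
import cv2
print(telemetry.state())
for n in ("top","scene"):
    im=vision.read_camera(n); cv2.imwrite(f"pics/{n}0.png",cv2.resize(im[:,:,::-1],(800,600),interpolation=cv2.INTER_CUBIC)); cv2.imwrite(f"{n}_raw.png",im[:,:,::-1])
    m=vision.camera_model(n); print(n,m)
E
```

```text
pics
{'time': 0.0, 'joints': array([-1.22602608e+00,  1.26396357e-01, -4.06175142e-02,  1.40538598e+00,
       -2.57303532e-05,  1.57081633e+00]), 'qd': array([8.05704068e-05, 1.48992815e-03, 6.60591323e-04, 7.57153951e-04,
       1.56151146e-04, 7.79763032e-05]), 'tau': array([-1.20888206e-03, -4.35914218e+01,  3.52925992e+01,  1.73493242e-02,
        2.39690610e-05,  4.84232814e-06]), 'eef_pos': array([ 0.1773369 , -0.49383601,  0.30311544]), 'eef_rot': array([ 9.85179840e-01,  1.71522708e-01, -1.50210983e-04, -7.87672002e-04]), 'contact_force': array([-0.11434626, -0.46346869, -0.27691268]), 'wrist_torque': array([-0.04564741,  0.00940146, -0.0144746 ]), 'finger_force': 0.0, 'opening': 1.0014070930574626}
top {'mtx': array([[446.1334672 ,   0.        , 283.55490063],
       [  0.        , 446.1334672 , 209.1512842 ],
       [  0.        ,   0.        ,   1.        ]]), 'distortion': array([-0.14230983,  0.        ,  0.        ,  0.        ,  0.        ]), 'camera_from_world': array([[-0.00336528, -0.9999736 ,  0.00643946,  0.06789111],
       [-0.99168776,  0.00250898, -0.12864328,  0.65409773],
       [ 0.12862373, -0.00681886, -0.99167003,  1.03778031],
       [ 0.        ,  0.        ,  0.        ,  1.        ]])}
scene {'mtx': array([[455.72515836,   0.        , 275.94672442],
       [  0.        , 455.72515836, 217.4950155 ],
       [  0.        ,   0.        ,   1.        ]]), 'distortion': array([-0.12029926,  0.        ,  0.        ,  0.        ,  0.        ]), 'camera_from_world': array([[ 0.62002941,  0.78437202,  0.01800172, -0.46040682],
       [ 0.60468363, -0.46311807, -0.64798099, -0.27918975],
       [-0.49992123,  0.41265262, -0.76144374,  1.45614783],
       [ 0.        ,  0.        ,  0.        ,  1.        ]])}
```

View pics/top0.png

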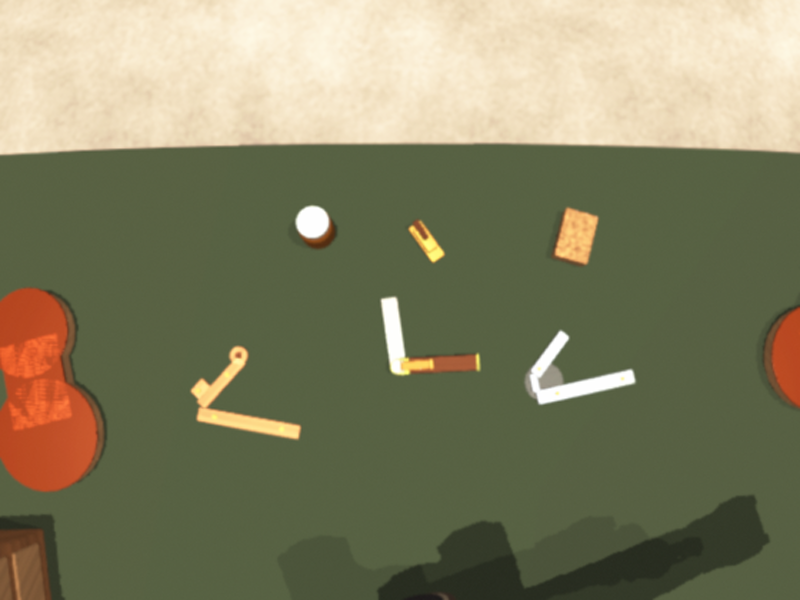

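View pics/scene0.png

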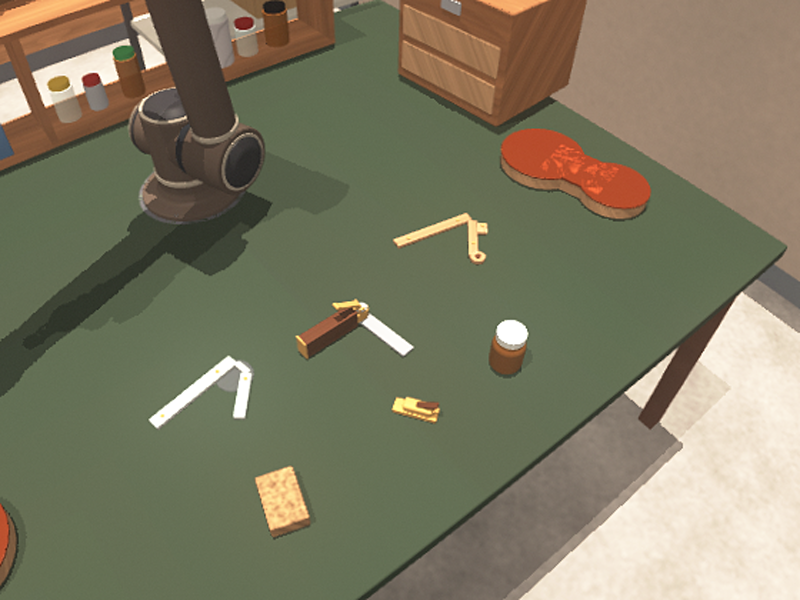

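Top view: the bevel is in the middle (head at ~(398,366) of the 800-wide picture, stock to the right, blade up). The wooden corner is on the left (vertex ~(203,407)) and the jig on the right (stop ~(537,395)). I'll enlarge all three.

```bash
cat > h.py <<'E'
import numpy as np, cv2
from bench import telemetry, vision
from scipy.spatial.transform import Rotation as R
def model(n):
    m=vision.camera_model(n); return m["mtx"],m["distortion"],m["camera_from_world"]
def px2w(m,uv,z):
    K,d,T=m; uv=np.array(uv,float).reshape(-1,1,2)
    p=cv2.undistortPoints(uv,K,d).reshape(-1,2); r=np.c_[p,np.ones(len(p))]@T[:3,:3]
    c=-T[:3,:3].T@T[:3,3]; return c+r*((np.asarray(z)-c[2])/r[:,2])[:,None]
def w2px(m,P):
    K,d,T=m; return cv2.projectPoints(np.array(P,float).reshape(-1,3),cv2.Rodrigues(T[:3,:3])[0],T[:3,3],K,d)[0].reshape(-1,2)
def plan(pos,yaw,tilt=(0,0,0),opening=None):
    """shift & turn for target TCP pos with tool down, tool y axis heading yaw (mod pi)"""
    s=telemetry.state(); return s
E
python3 - <<'E'
import cv2,numpy as np
im=cv2.imread("top_raw.png"); out=np.zeros((600,800,3),np.uint8)
for k,(x,y) in enumerate([(132,238),(258,204),(362,226)]):
    c=cv2.resize(im[y:y+68,x:x+90],(396,299),interpolation=cv2.INTER_CUBIC)
    out[(k//2)*300:(k//2)*300+299,(k%2)*400:(k%2)*400+396]=c
cv2.imwrite("pics/mos.png",out)
E
```

```text
(no output)
```

View pics/mos.png

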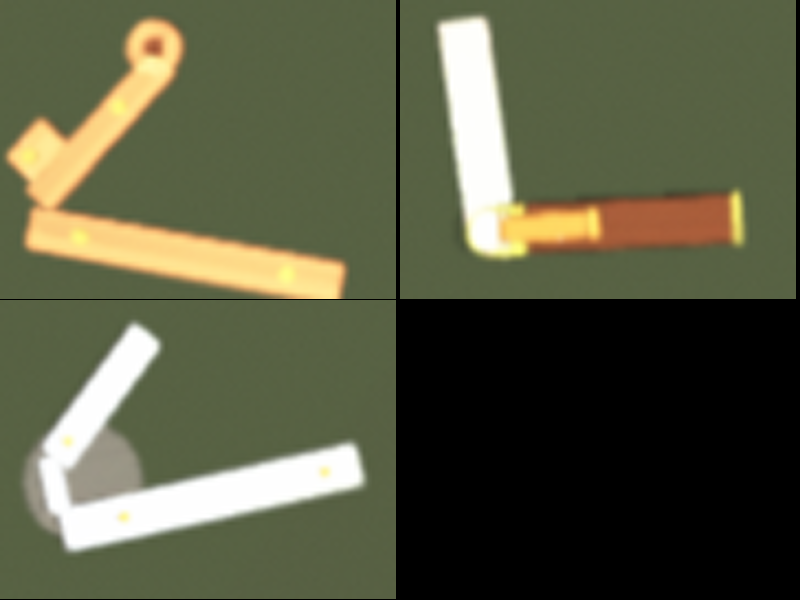

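```bash
cat >> h.py <<'E'
from scipy.ndimage import map_coordinates
def edge(im,a,b,half=4.0,n=60,trim=0.12):
    """refine straight edge between approximate pixels a,b: max gradient perp. -> two refined px on the line, rms"""
    g=im.astype(float); a,b=np.array(a,float),np.array(b,float); t=(b-a)/np.linalg.norm(b-a); nn=np.array([-t[1],t[0]])
    s=np.arange(-half,half+.01,.25); pts=[]
    for f in np.linspace(trim,1-trim,n):
        p=a+f*(b-a); q=p+s[:,None]*nn
        pr=np.stack([map_coordinates(g[:,:,c],[q[:,1],q[:,0]],order=1) for c in range(3)],1)
        d=np.linalg.norm(np.gradient(pr,axis=0),axis=1); d=np.where(d>0.5*d.max(),d,0)
        pts.append(p+nn*(s*d).sum()/d.sum())
    pts=np.array(pts,np.float32); vx,vy,x0,y0=cv2.fitLine(pts,cv2.DIST_HUBER,0,.01,.01).ravel()
    o,v=np.array([x0,y0]),np.array([vx,vy]); r=np.median(np.abs((pts-o)@np.array([-vy,vx])))
    return [o+v*((a-o)@v),o+v*((b-o)@v)],r
def wline(m,im,a,b,z,**k):
    q,r=edge(im,a,b,**k); P=px2w(m,q,[z,z])[:,:2]; return P,r
def heading(P): d=P[1]-P[0]; return np.arctan2(d[1],d[0])
def inter(P,Q):
    A=np.c_[P[1]-P[0],-(Q[1]-Q[0])]; t=np.linalg.solve(A,Q[0]-P[0]); return P[0]+t[0]*(P[1]-P[0])
E
python3 - <<'E'
from h import *
im=cv2.imread("top_raw.png"); m=model("top")
def f(k,x,y):
    ox,oy=[(132,238),(258,204),(362,226)][k]; return ((x-(k%2)*400+.5)/4.4-.5+ox,(y-(k//2)*300+.5)/4.4-.5+oy)
L={}
for n,k,a,b,z in [("bat",0,(36,208),(344,264),.008),("pat",0,(58,207),(160,90),.009),
  ("stk_up",1,(610,201),(730,194),.04),("stk_lo",1,(610,252),(730,244),.04),("stk_end",1,(742,195),(742,241),.04),
  ("bl_l",1,(438,24),(462,190),.0075),("bl_r",1,(488,20),(512,190),.0075),("bl_t",1,(440,24),(486,17),.0075),
  ("rail",2,(150,491),(355,444),.008),("arm",2,(80,456),(160,346),.009),("armtip",2,(136,323),(159,344),.009),("stop",2,(60,462),(73,505),.008)]:
    P,r=wline(m,im,f(k,*a),f(k,*b),z); L[n]=P; print(n,P.round(4).tolist(),"deg",np.degrees(heading(P)).round(2),"r",round(float(r),2))
print("vertex",inter(L["bat"],L["pat"]),"bladeXstock", inter((L["bl_l"]+L["bl_r"])/2,(L["stk_up"]+L["stk_lo"])/2))
print("end",inter((L["stk_up"]+L["stk_lo"])/2,L["stk_end"]),"tip",inter((L["bl_l"]+L["bl_r"])/2,L["bl_t"]))
print("armend",inter(L["arm"],L["armtip"]))
E
```

```text
bat [[0.4706, 0.4236], [0.4408, 0.2475]] deg -99.62 r 0.05
pat [[0.471, 0.4114], [0.5367, 0.3532]] deg -41.52 r 0.06
stk_up [[0.557, 0.014], [0.5598, -0.0518]] deg -87.6 r 0.11
stk_lo [[0.5324, 0.0143], [0.5344, -0.0514]] deg -88.24 r 0.08
stk_end [[0.56, -0.0551], [0.535, -0.0558]] deg -178.55 r 0.04
bl_l [[0.659, 0.1094], [0.5648, 0.0966]] deg -172.29 r 0.05
bl_r [[0.6612, 0.0811], [0.5648, 0.0675]] deg -171.94 r 0.05
bl_t [[0.6607, 0.108], [0.6635, 0.0817]] deg -83.8 r 0.02
rail [[0.5093, -0.2124], [0.534, -0.3335]] deg -78.47 r 0.04
arm [[0.5279, -0.1729], [0.5896, -0.221]] deg -37.98 r 0.05
armtip [[0.6032, -0.2072], [0.5921, -0.221]] deg -128.94 r 0.06
stop [[0.525, -0.1626], [0.5003, -0.1669]] deg -170.08 r 0.06
vertex [0.46886074 0.41328998] bladeXstock [0.5423551  0.07893821]
end [ 0.54723506 -0.05544093] tip [0.66201096 0.09550945]
armend [ 0.5911052  -0.22218328]
```

```bash
cat >> h.py <<'E'
def go(pos,yaw_deg):
    """print shares (clipped to one call) to bring TCP to pos, tool down, tool y heading yaw_deg"""
    s=telemetry.state(); Rc=R.from_quat(s["eef_rot"]); y=np.radians(yaw_deg)
    Y=np.array([np.cos(y),np.sin(y),0]); Z=np.array([0,0,-1.]); Rt=R.from_matrix(np.c_[np.cross(Y,Z),Y,Z])
    dr=(Rc.inv()*Rt).as_rotvec()/.5; t=Rc.inv().apply(np.array(pos)-s["eef_pos"])/.25
    k=max(1,np.abs(dr).max(),np.abs(t).max())
    print("t",s["time"],"pos",s["eef_pos"].round(4),"dr",(dr/k).round(4),"tr",(t/k).round(4),"k",round(k,2),"rows",round(max(np.linalg.norm(t/k)*4,np.linalg.norm(dr/k)*.5/.187),1))
def tooly():
    s=telemetry.state(); return np.degrees(np.arctan2(*R.from_quat(s["eef_rot"]).as_matrix()[[1,0],1]))
E
python3 -c "
from h import *
go([.5459,-.016,.20],2.1); print(tooly())"
```

```text
t 0.1 pos [ 0.1774 -0.4939  0.3032] dr [-1.e-03 -7.e-04 -1.e+00] tr [ 0.8052 -0.5148  0.1642] k 2.53 rows 3.9
-70.24533038652527
```

```bash
python3 -m inch '[{"dr":[0,0,-1],"translation":[0.805,-0.515,0.0],"gripper":1},{"dr":[0,0,-1],"translation":[0.805,-0.515,0.0],"gripper":1},{"dr":[0,0,-1],"translation":[0.805,-0.515,0.0],"gripper":1},{"dr":[0,0,-1],"translation":[0.805,-0.515,0.0],"gripper":1}]'; python3 -c "
from h import *
go([.5459,-.016,.20],2.1); print(tooly())"
```

```text
time: 0.6
eef_pos: [0.3241, -0.303, 0.3037]
eef_rot: [0.912, 0.411, 0.0, -0.0]
contact_force: [1.2, -0.1, 0.3]
opening: 1.0
finger_force: 0.0
t 0.6 pos [ 0.3241 -0.303   0.3037] dr [-2.e-04 -3.e-04 -1.e+00] tr [ 0.9507 -0.0634  0.2726] k 1.52 rows 4.0
-41.51955809224324
```

```bash
python3 -m inch '[{"dr":[0,0,-1],"translation":[0.95,-0.063,0.2],"gripper":1},{"dr":[0,0,-1],"translation":[0.95,-0.063,0.2],"gripper":1},{"dr":[0,0,-1],"translation":[0.95,-0.063,0.2],"gripper":1},{"dr":[0,0,-1],"translation":[0.95,-0.063,0.2],"gripper":1}]'; python3 -c "
from h import *
go([.5459,-.016,.20],2.1); print(tooly())"
```

```text
time: 1.1
eef_pos: [0.47, -0.1148, 0.2532]
eef_rot: [0.782, 0.624, -0.0, -0.0]
contact_force: [0.4, -1.6, 0.9]
opening: 1.002
finger_force: 0.0
t 1.1 pos [ 0.47   -0.1148  0.2532] dr [-8.000e-04  1.000e-04 -5.218e-01] tr [0.4528 0.2081 0.2126] k 1 rows 2.2
-12.849133909514713
```

```bash
python3 -m inch '[{"dr":[0,0,-0.522],"translation":[0.453,0.208,0.213],"gripper":1},{"dr":[0,0,-0.522],"translation":[0.453,0.208,0.213],"gripper":1},{"dr":[0,0,-0.522],"translation":[0.453,0.208,0.213],"gripper":1},{"dr":[0,0,-0.522],"translation":[0.453,0.208,0.213],"gripper":1}]'; python3 -c "
from h import *
go([.5459,-.016,.20],2.1); print(tooly())
im=vision.read_camera('wrist');cv2.imwrite('w1.png',im[:,:,::-1]);cv2.imwrite('pics/w1.png',cv2.resize(im[:,:,::-1],(800,600)))
m=model('wrist'); c=-m[2][:3,:3].T@m[2][:3,3]; print(c, m[2][2,:3])
"
```

```text
time: 1.6
eef_pos: [0.545, -0.0177, 0.1999]
eef_rot: [0.694, 0.72, -0.001, -0.001]
contact_force: [-0.5, -0.9, -0.0]
opening: 0.998
finger_force: 0.0
t 1.6 pos [ 0.545  -0.0177  0.1999] dr [-0.004   0.0004 -0.0016] tr [ 0.0068  0.0039 -0.0004] k 1 rows 0.0
2.0527461370176217
[0.54185569 0.0570098  0.27028781] [ 0.00975272 -0.29865191 -0.95431228]
```

View pics/w1.png

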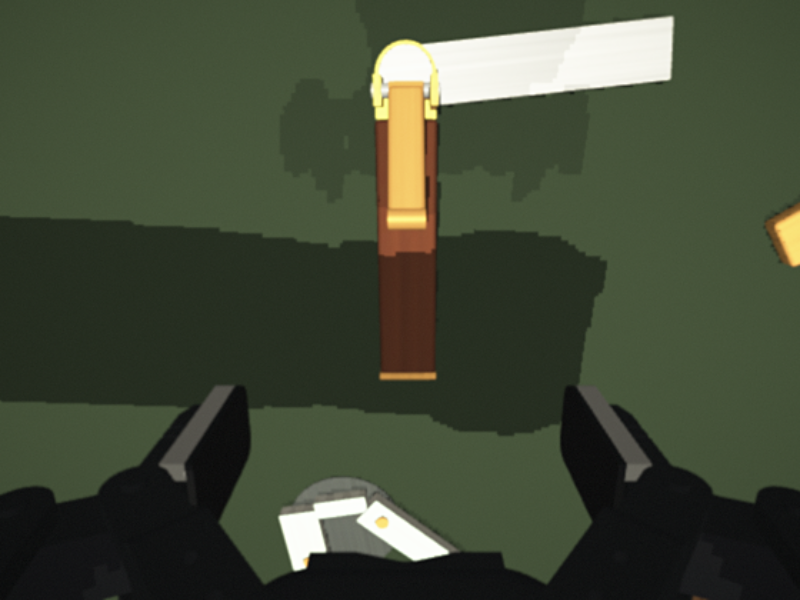

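The wrist view shows the bevel centred between the fingers: head at ~(406,70), stock end at ~(408,376), blade to the right with its tip at ~(672,48). I'll refine its pose from this.

Run:
```python
from h import *
im=cv2.imread("w1.png"); m=model("wrist"); s=.7
f=lambda a:((a[0]+.5)*s-.5,(a[1]+.5)*s-.5)
L={}
for n,a,b,z in [("l",(380,262),(380,370),.04),("r",(436,262),(436,370),.04),("end",(382,379.5),(434,379),.04),("bu",(450,42),(660,18),.0075),("bl",(450,104),(660,80),.0075),("bt",(673,20),(671,78),.0075)]:
    P,r=wline(m,im,f(a),f(b),z,half=3); L[n]=P; print(n,P.round(4).tolist(),np.degrees(heading(P)).round(2),round(float(r),2))
mid=(L["l"]+L["r"])/2; bm=(L["bu"]+L["bl"])/2
print("end",inter(mid,L["end"]),"piv",inter(mid,bm),"tip",inter(bm,L["bt"]))
```

```text
l [[0.5319, -0.0025], [0.5343, -0.0551]] -87.35 0.15
r [[0.5574, -0.0016], [0.5592, -0.0542]] -88.1 0.13
end [[0.5348, -0.0598], [0.5595, -0.0589]] 1.97 0.02
bu [[0.5606, 0.0926], [0.653, 0.1051]] 7.74 0.08
bl [[0.5623, 0.066], [0.6577, 0.0792]] 7.84 0.09
bt [[0.6588, 0.1042], [0.6624, 0.0804]] -81.48 0.07
end [ 0.54693631 -0.05937283] piv [0.54153756 0.07657285] tip [0.66054478 0.09285312]
```

```bash
python3 -m inch '[{"dr":[0,0,0],"translation":[0,0,0.23],"gripper":1},{"dr":[0,0,0],"translation":[0,0,0.46],"gripper":1},{"dr":[0,0,0],"translation":[0,0,0.46],"gripper":1},{"dr":[0,0,0],"translation":[0,0,0.46],"gripper":0},{"dr":[0,0,0],"translation":[0,0,0.46],"gripper":0},{"dr":[0,0,0],"translation":[0,0,0.46],"gripper":0},{"dr":[0,0,0],"translation":[0,0,0.46],"gripper":0},{"dr":[0,0,0],"translation":[0,0,0.46],"gripper":0}]'
```

```text
time: 2.65
eef_pos: [0.5462, -0.0182, 0.0875]
eef_rot: [0.695, 0.719, 0.001, 0.001]
contact_force: [-1.0, -1.2, 6.9]
opening: 0.293
finger_force: 60.5
```

```bash
python3 -m inch '[{"dr":[0,0,0],"translation":[0,0,-0.22],"gripper":0},{"dr":[0,0,0],"translation":[0,0,-0.22],"gripper":0},{"dr":[0,0,0],"translation":[0,0,-0.22],"gripper":0}]';python3 -c "
from h import *
go([.4556,.2093,.13],-9.62); print(tooly())"
```

```text
time: 3.02
eef_pos: [0.5448, -0.0181, 0.14]
eef_rot: [0.695, 0.719, -0.0, -0.0]
contact_force: [0.1, 0.2, -5.9]
opening: 0.292
finger_force: 61.0
t 3.025 pos [ 0.5448 -0.0181  0.14  ] dr [-0.0018  0.0006  0.4061] tr [ 0.9215 -0.3247  0.0399] k 1 rows 3.9
2.013657057602433
```

```bash
python3 -m inch '[{"dr":[0,0,0.1],"translation":[0.23,-0.08,0.0],"gripper":0},{"dr":[0,0,0.2],"translation":[0.46,-0.16,0.0],"gripper":0},{"dr":[0,0,0.3],"translation":[0.7,-0.24,0.0],"gripper":0},{"dr":[0,0,0.406],"translation":[0.86,-0.3,0.03],"gripper":0},{"dr":[0,0,0.406],"translation":[0.92,-0.325,0.04],"gripper":0},{"dr":[0,0,0.406],"translation":[0.92,-0.325,0.04],"gripper":0},{"dr":[0,0,0.406],"translation":[0.92,-0.325,0.04],"gripper":0}]';python3 -c "
from h import *
go([.4556,.2093,.13],-9.62); print(tooly())
im=vision.read_camera('wrist');cv2.imwrite('w2.png',im[:,:,::-1]);cv2.imwrite('pics/w2.png',cv2.resize(im[:,:,::-1],(800,600)))
import pickle; pickle.dump(model('wrist'),open('w2.pkl','wb'))
"
```

```text
time: 3.9
eef_pos: [0.4561, 0.208, 0.1301]
eef_rot: [0.764, 0.645, -0.001, 0.0]
contact_force: [-0.7, 0.6, -4.3]
opening: 0.293
finger_force: 61.0
t 3.9 pos [0.4561 0.208  0.1301] dr [-0.0013  0.0023 -0.0015] tr [ 0.0047 -0.0029  0.0002] k 1 rows 0.0
-9.661838306516758
```

View pics/w2.png

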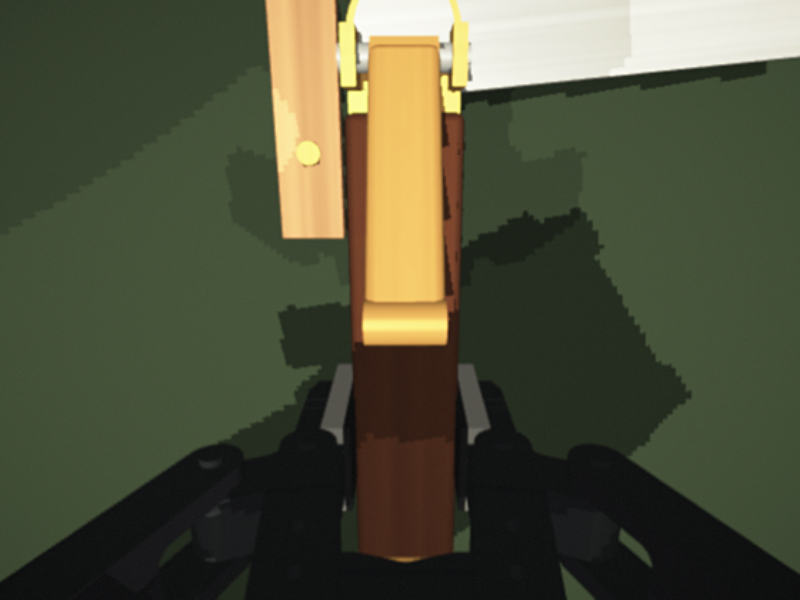

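The wrist view shows the batten at left, its face edge running from ~(337,10) to ~(343,235). The stock hangs above it to the right, its left edge at ~(350,150)–(357,540). I'll measure the gap and the parallelism.

Run:
```python
from h import *
import pickle
im=cv2.imread("w2.png"); m=pickle.load(open("w2.pkl","rb")); s=.7
f=lambda a:((a[0]+.5)*s-.5,(a[1]+.5)*s-.5)
L={}
for n,a,b,z in [("bat",(338,100),(343,235),.008),("batend",(285,238),(340,238),.008),("l",(347,125),(352,300),.0825),("r",(463,125),(459,300),.0825)]:
    P,r=wline(m,im,f(a),f(b),z,half=3); L[n]=P; print(n,P.round(4).tolist(),np.degrees(heading(P)).round(2),round(float(r),2))
mid=(L["l"]+L["r"])/2; print("mid",mid,np.degrees(heading(mid)))
e=inter(L["bat"],L["batend"]); d=L["bat"][1]-L["bat"][0]; d/=np.linalg.norm(d); n=np.array([-d[1],d[0]])
print("end",e,"vertex",e-.17*d,"stock mid dist to face",(mid-e)@n, "tool dist",(telemetry.state()["eef_pos"][:2]-e)@np.c_[d,n])
```

```text
bat [[0.4479, 0.2932], [0.4402, 0.2475]] -99.58 0.09
batend [[0.4189, 0.2502], [0.4387, 0.2468]] -9.58 0.01
l [[0.4563, 0.2839], [0.4498, 0.2458]] -99.73 0.19
r [[0.4806, 0.2798], [0.4743, 0.2416]] -99.38 0.11
mid [[0.46845812 0.2818269 ]
 [0.46204259 0.24371259]] -99.55464632050429
end [0.440026   0.24658663] vertex [0.46831565 0.41421627] stock mid dist to face [0.02217136 0.02218788] tool dist [0.03542081 0.02254477]
```

```bash
python3 -m inch '[{"dr":[0,0,0],"translation":[0,0,0.1],"gripper":0},{"dr":[0,0,0],"translation":[0,0,0.15],"gripper":0},{"dr":[0,0,0],"translation":[0,0,0.166],"gripper":0},{"dr":[0,0,0],"translation":[0,0,0.166],"gripper":0},{"dr":[0,0,0],"translation":[0,-0.015,0.166],"gripper":0},{"dr":[0,0,0],"translation":[0,-0.028,0.166],"gripper":0},{"dr":[0,0,0],"translation":[0,-0.028,0.166],"gripper":0}]'; python3 -m inch '[{"dr":[0,0,0],"translation":[0,-0.004,0.004],"gripper":0},{"dr":[0,0,0],"translation":[0,-0.004,0.004],"gripper":0},{"dr":[0,0,0],"translation":[0,-0.004,0.004],"gripper":0}]'
```

```text
time: 4.82
eef_pos: [0.4489, 0.2102, 0.0894]
eef_rot: [0.764, 0.645, 0.0, 0.0]
contact_force: [0.1, 1.1, -5.2]
opening: 0.293
finger_force: 61.0
time: 5.2
eef_pos: [0.4485, 0.2103, 0.0885]
eef_rot: [0.764, 0.645, 0.0, 0.0]
contact_force: [-0.3, -1.5, -1.4]
opening: 0.293
finger_force: 61.6
```

```bash
python3 -m inch '[{"dr":[0,0,0],"translation":[0,-0.004,0],"gripper":0},{"dr":[0,0,0],"translation":[0,-0.004,0],"gripper":0},{"dr":[0,0,0],"translation":[0,-0.004,0],"gripper":0}]'; python3 -c "
from h import *
s=telemetry.state();print(s['contact_force'],s['wrist_torque'])";python3 -m inch '[{"dr":[0,0,0],"translation":[0,-0.003,0],"gripper":0},{"dr":[0,0,0],"translation":[0,-0.003,0],"gripper":0},{"dr":[0,0,0],"translation":[0,-0.003,0],"gripper":0}]'; python3 -c "
from h import *
s=telemetry.state();print(s['contact_force'],s['wrist_torque'])"
```

```text
time: 5.58
eef_pos: [0.4477, 0.2106, 0.0885]
eef_rot: [0.764, 0.645, 0.001, 0.0]
contact_force: [2.1, -1.1, -0.7]
opening: 0.293
finger_force: 61.6
[ 2.11540463 -1.14006246 -0.69206729] [ 0.01499678 -0.60596274 -0.17582352]
time: 5.95
eef_pos: [0.4468, 0.2108, 0.0884]
eef_rot: [0.764, 0.645, 0.001, 0.0]
contact_force: [3.3, -0.1, 0.4]
opening: 0.292
finger_force: 61.7
[ 3.27715374 -0.06093328  0.42737612] [ 0.18998922 -0.83340083 -0.20077091]
```

```bash
python3 -m inch '[{"dr":[0,0,0],"translation":[0,-0.003,0],"gripper":0},{"dr":[0,0,0],"translation":[0,-0.003,0],"gripper":0},{"dr":[0,0,0],"translation":[0,-0.003,0],"gripper":0}]'; python3 -c "
from h import *
s=telemetry.state();print(s['contact_force'],s['wrist_torque'])
im=vision.read_camera('wrist');cv2.imwrite('w3.png',im[:,:,::-1]);cv2.imwrite('pics/w3.png',cv2.resize(im[:,:,::-1],(800,600)))
import pickle; pickle.dump(model('wrist'),open('w3.pkl','wb'))"
```

```text
time: 6.32
eef_pos: [0.4466, 0.2108, 0.0885]
eef_rot: [0.764, 0.645, 0.001, 0.001]
contact_force: [5.8, -0.1, -0.4]
opening: 0.289
finger_force: 61.5
[ 5.82489442 -0.11793649 -0.44876744] [ 0.07670546 -1.31164404 -0.29356564]
```

View pics/w3.png

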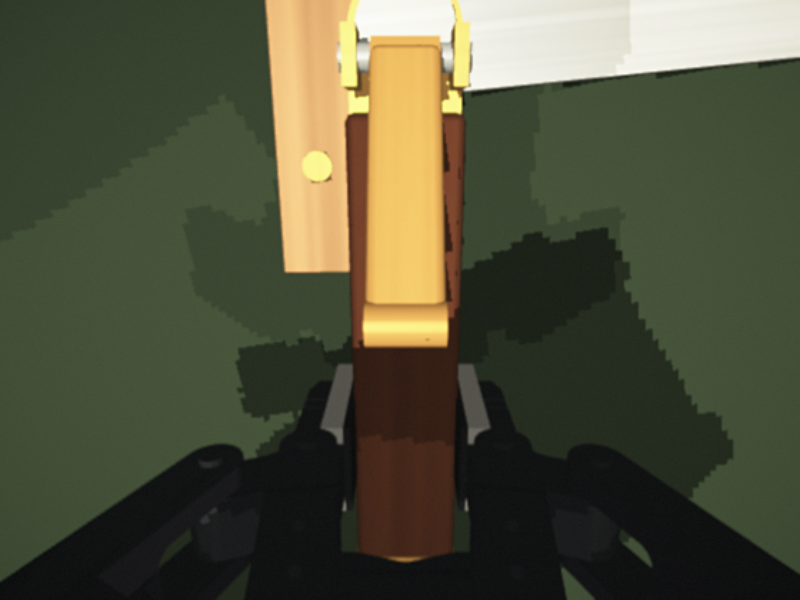

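The stock now lies against the batten: contact is 5.8 N, and its line of action sits between the batten's end and the head. Next I slide along the batten towards the vertex.

```bash
python3 -m inch '[{"dr":[0,0,0],"translation":[0.04,0,0],"gripper":0},{"dr":[0,0,0],"translation":[0.08,0,0],"gripper":0},{"dr":[0,0,0],"translation":[0.12,0,0],"gripper":0},{"dr":[0,0,0],"translation":[0.16,0,0],"gripper":0},{"dr":[0,0,0],"translation":[0.2,0,0],"gripper":0},{"dr":[0,0,0],"translation":[0.24,0,0],"gripper":0},{"dr":[0,0,0],"translation":[0.27,0,0],"gripper":0},{"dr":[0,0,0],"translation":[0.29,0,0],"gripper":0},{"dr":[0,0,0],"translation":[0.3,0,0],"gripper":0},{"dr":[0,0,0],"translation":[0.3,0,0],"gripper":0}]'; python3 -c "
from h import *
s=telemetry.state();print(s['contact_force'],s['wrist_torque'],tooly())
d=np.array([-.1665,-.986]);n=np.array([.986,-.1665]);print((s['eef_pos'][:2]-[.4684,.4142])@np.c_[d,n])"
```

```text
time: 7.62
eef_pos: [0.4587, 0.2825, 0.0886]
eef_rot: [0.764, 0.645, -0.001, 0.003]
contact_force: [4.5, -10.1, 5.5]
opening: 0.294
finger_force: 62.6
[  4.49510823 -10.14818723   5.45424162] [-1.69293443 -1.03071295 -0.11246323] -9.70443350011587
[0.13142438 0.01235294]
```

```bash
python3 -m inch '[{"dr":[0,0,0],"translation":[0.01,0,-0.002],"gripper":0},{"dr":[0,0,0],"translation":[0.02,0,-0.002],"gripper":0},{"dr":[0,0,0],"translation":[0.03,0,-0.002],"gripper":0},{"dr":[0,0,0],"translation":[0.03,0,-0.002],"gripper":0}]'; python3 -c "
from h import *
s=telemetry.state();print(s['contact_force'],s['wrist_torque'],tooly())
d=np.array([-.1665,-.986]);n=np.array([.986,-.1665]);print((s['eef_pos'][:2]-[.4684,.4142])@np.c_[d,n])
o=[]
for c,(x,y) in (('top',(120,220)),('scene',(230,120))):
    im=vision.read_camera(c)[:,:,::-1].copy();cv2.imwrite(c+'4.png',im);o.append(cv2.resize(im[y:y+110,x:x+100],(400,440),interpolation=cv2.INTER_CUBIC))
cv2.imwrite('pics/v4.png',np.hstack(o))"
```

```text
time: 8.12
eef_pos: [0.4599, 0.2898, 0.0888]
eef_rot: [0.764, 0.645, -0.001, 0.003]
contact_force: [4.0, -11.2, 3.8]
opening: 0.291
finger_force: 62.3
[  3.96636479 -11.21617596   3.84700766] [-1.74331505 -1.11116287 -0.12282171] -9.709015234750648
[0.12410122 0.01235412]
```

View pics/v4.png

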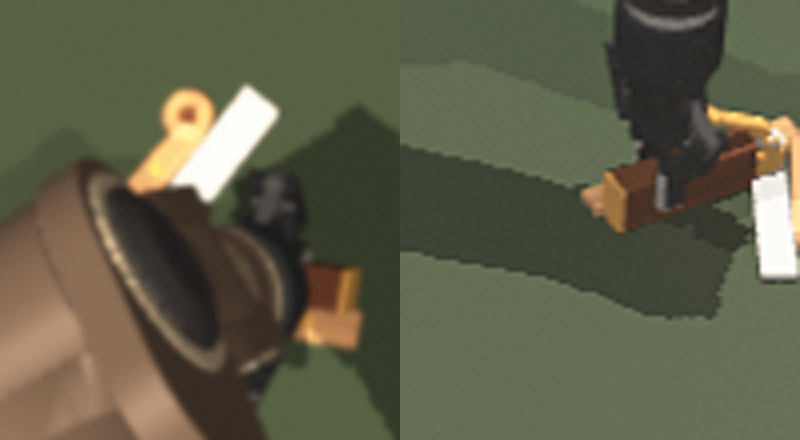

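The top view shows the blade closing along the pattern. The scene view shows the stock on the batten. About 6 mm is left.

```bash
cat > st.py <<'E'
from h import *
s=telemetry.state();print(s['contact_force'].round(1),s['wrist_torque'].round(2),round(tooly(),2))
d=np.array([-.1665,-.986]);n=np.array([.986,-.1665]);print(((s['eef_pos'][:2]-[.4684,.4142])@np.c_[d,n]).round(4), 'fx,fy', (s['contact_force'][:2]@np.c_[d,n]).round(1))
E
python3 -m inch '[{"dr":[0,0,0],"translation":[0.006,0,0],"gripper":0},{"dr":[0,0,0],"translation":[0.012,0,0],"gripper":0},{"dr":[0,0,0],"translation":[0.012,0,0],"gripper":0}]'; python3 st.py;python3 -m inch '[{"dr":[0,0,0],"translation":[0.004,0,0],"gripper":0},{"dr":[0,0,0],"translation":[0.004,0,0],"gripper":0},{"dr":[0,0,0],"translation":[0.004,0,0],"gripper":0}]'; python3 st.py
```

```text
time: 8.6
eef_pos: [0.4604, 0.2925, 0.0888]
eef_rot: [0.764, 0.645, -0.001, 0.003]
contact_force: [4.1, -10.9, 4.9]
opening: 0.291
finger_force: 62.3
[  4.1 -10.9   4.9] [-1.84 -1.14 -0.08] -9.71
[0.1213 0.0123] fx,fy [10.   5.9]
time: 8.98
eef_pos: [0.4605, 0.2935, 0.0888]
eef_rot: [0.764, 0.645, -0.001, 0.003]
contact_force: [4.0, -11.3, 5.4]
opening: 0.293
finger_force: 62.3
[  4.  -11.3   5.4] [-1.93 -1.13 -0.11] -9.71
[0.1204 0.0123] fx,fy [10.5  5.8]
```

```bash
cat > gap.py <<'E'
from h import *
im=vision.read_camera('top')[:,:,::-1].copy(); m=model('top'); cv2.imwrite('top_g.png',im)
w=(im.min(2)>150).astype(np.uint8); w[:200]=0; w[275:]=0; w[:,:140]=0; w[:,215:]=0
n,lab,stt,_=cv2.connectedComponentsWithStats(w); k=1+np.argmax(stt[1:,4])
c=max(cv2.findContours((lab==k).astype(np.uint8),cv2.RETR_EXTERNAL,cv2.CHAIN_APPROX_NONE)[0],key=cv2.contourArea)
b=cv2.boxPoints(cv2.minAreaRect(c)); b=b[np.argsort(b[:,1])]  # two top (tip) and two bottom
tip=b[:2][np.argsort(b[:2,0])]; bot=b[2:][np.argsort(b[2:,0])]
p0=np.array([.471,.4114]);pd=np.array([.5367,.3532])-p0;pd/=np.linalg.norm(pd);pn=np.array([-pd[1],pd[0]])
for a,e in ((bot[0],tip[0]),(bot[1],tip[1])):
    P,r=wline(m,im,a,e,.0075,half=3,trim=.2); print("blade edge",np.degrees(heading(P)).round(2),"dist to pattern mm",((P-p0)@pn*1e3).round(1),"r",round(float(r),2))
E
python3 gap.py
```

```text
blade edge -45.04 dist to pattern mm [21.7 17.2] r 0.29
blade edge -39.99 dist to pattern mm [-27. -25.] r 0.06
```

```bash
sed -i 's/for a,e in ((bot\[0\],tip\[0\]),/for a,e in (/; s/(bot\[1\],tip\[1\])):/(bot[1],tip[1]),):/' gap.py; python3 -m inch '[{"dr":[0,0,0],"translation":[0.004,0,0],"gripper":0},{"dr":[0,0,0],"translation":[0.004,0,0],"gripper":0},{"dr":[0,0,0],"translation":[0.004,0,0],"gripper":0}]'; python3 st.py;python3 gap.py; python3 -m inch '[{"dr":[0,0,0],"translation":[0.004,0,0],"gripper":0},{"dr":[0,0,0],"translation":[0.004,0,0],"gripper":0},{"dr":[0,0,0],"translation":[0.004,0,0],"gripper":0}]'; python3 st.py; python3 gap.py
```

```text
time: 9.4
eef_pos: [0.4607, 0.2944, 0.0888]
eef_rot: [0.764, 0.645, -0.001, 0.003]
contact_force: [4.0, -11.4, 4.3]
opening: 0.293
finger_force: 62.3
[  4.  -11.4   4.3] [-1.94 -1.08 -0.07] -9.71
[0.1194 0.0123] fx,fy [10.6  5.9]
blade edge -40.39 dist to pattern mm [-26.8 -25.4] r 0.05
time: 9.82
eef_pos: [0.4608, 0.2954, 0.0888]
eef_rot: [0.764, 0.645, -0.001, 0.003]
contact_force: [4.6, -11.2, 5.8]
opening: 0.296
finger_force: 62.3
[  4.6 -11.2   5.8] [-1.98 -1.05 -0.14] -9.71
[0.1184 0.0123] fx,fy [10.3  6.4]
blade edge -41.32 dist to pattern mm [-26.2 -25.9] r 0.04
```

```bash
python3 -m inch '[{"dr":[0,0,0],"translation":[0.002,0,0],"gripper":0},{"dr":[0,0,0],"translation":[0.002,0,0],"gripper":0},{"dr":[0,0,0],"translation":[0.002,0,0],"gripper":0}]'; python3 st.py; python3 -m inch '[{"dr":[0,0,0],"translation":[0.002,0,0],"gripper":0},{"dr":[0,0,0],"translation":[0.002,0,0],"gripper":0},{"dr":[0,0,0],"translation":[0.002,0,0],"gripper":0}]'; python3 st.py; python3 gap.py
```

```text
time: 10.25
eef_pos: [0.4609, 0.2956, 0.0888]
eef_rot: [0.764, 0.645, -0.002, 0.003]
contact_force: [4.3, -11.0, 4.7]
opening: 0.292
finger_force: 62.4
[  4.3 -11.    4.7] [-2.1  -1.03 -0.08] -9.72
[0.1182 0.0123] fx,fy [10.2  6.1]
time: 10.62
eef_pos: [0.4609, 0.2958, 0.0888]
eef_rot: [0.765, 0.645, -0.002, 0.003]
contact_force: [4.9, -14.5, 6.4]
opening: 0.297
finger_force: 62.5
[  4.9 -14.5   6.4] [-2.46 -1.   -0.1 ] -9.73
[0.118  0.0123] fx,fy [13.5  7.2]
blade edge -41.71 dist to pattern mm [-25.9 -26.2] r 0.06
```

```bash
python3 -m inch '[{"dr":[0,0,0],"translation":[-0.003,0.001,0],"gripper":0},{"dr":[0,0,0],"translation":[-0.006,0.002,0],"gripper":0},{"dr":[0,0,0],"translation":[-0.006,0.002,0],"gripper":0}]'; python3 st.py; python3 gap.py
```

```text
time: 11.05
eef_pos: [0.461, 0.2955, 0.0887]
eef_rot: [0.764, 0.645, -0.001, 0.002]
contact_force: [3.6, -8.5, 3.6]
opening: 0.291
finger_force: 62.2
[ 3.6 -8.5  3.6] [-1.37 -0.77 -0.15] -9.69
[0.1183 0.0124] fx,fy [7.8 5. ]
blade edge -41.36 dist to pattern mm [-26.3 -26.1] r 0.03
```

```bash
python3 -m inch '[{"dr":[0,0,0],"translation":[-0.003,0.003,0],"gripper":0},{"dr":[0,0,0],"translation":[-0.005,0.004,0],"gripper":0},{"dr":[0,0,0],"translation":[-0.005,0.004,0],"gripper":0.6},{"dr":[0,0,0],"translation":[-0.005,0.004,0],"gripper":0.6},{"dr":[0,0,0],"translation":[-0.005,0.004,0],"gripper":0.6}]'; python3 st.py; python3 gap.py
```

```text
time: 11.72
eef_pos: [0.4614, 0.2962, 0.0885]
eef_rot: [0.764, 0.645, -0.0, -0.0]
contact_force: [-0.0, 0.9, 0.6]
opening: 0.601
finger_force: 0.0
[-0.   0.9  0.6] [-0.03  0.   -0.04] -9.6
[0.1176 0.0127] fx,fy [-0.9 -0.2]
blade edge -41.44 dist to pattern mm [-26.4 -26.3] r 0.05
```

```bash
python3 -m inch '[{"dr":[0,0,0],"translation":[0,0,-0.2],"gripper":0.6},{"dr":[0,0,0],"translation":[0,0,-0.46],"gripper":0.6},{"dr":[0,0,0],"translation":[0,0,-0.46],"gripper":0.6},{"dr":[0,0,0],"translation":[0,0,-0.46],"gripper":0.0},{"dr":[0,0,0],"translation":[0,0,-0.46],"gripper":0.0}]';python3 -c "
from h import *
import pickle; pickle.dump(model('wrist'),open('w5.pkl','wb'))
im=vision.read_camera('wrist');cv2.imwrite('w5.png',im[:,:,::-1]);cv2.imwrite('pics/w5.png',cv2.resize(im[:,:,::-1],(800,600)))"; python3 st.py
```

```text
time: 12.4
eef_pos: [0.461, 0.2956, 0.2019]
eef_rot: [0.764, 0.645, -0.001, -0.0]
contact_force: [0.6, -0.4, -0.1]
opening: 0.181
finger_force: 0.0
[ 0.6 -0.  -0.2] [-0.06  0.02 -0.05] -9.62
[0.1182 0.0124] fx,fy [-0.1  0.6]
```

View pics/w5.png

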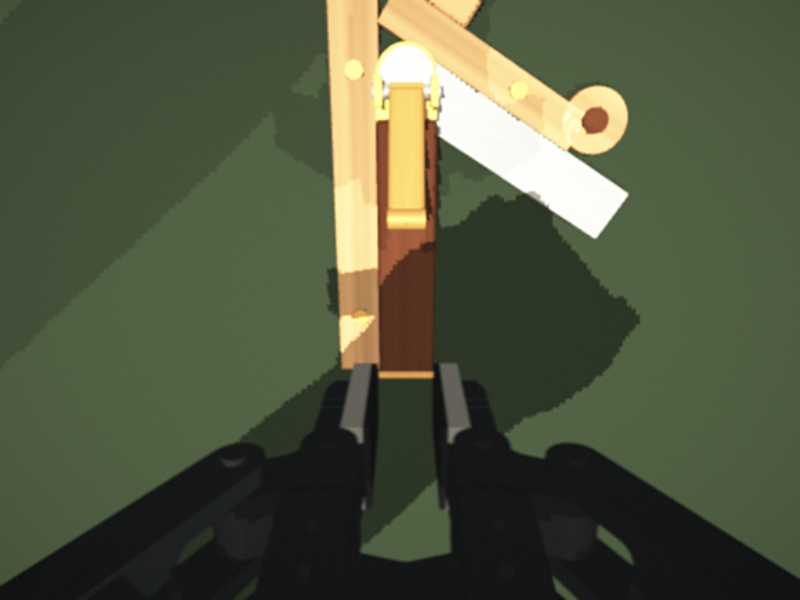

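The wrist view shows the bevel in the corner: stock along the batten, blade along the pattern with only a hairline between them. The lever's end is at ~(407,218). I'll check the numbers and compute the press point.

Run:
```python
from h import *
import pickle
im=cv2.imread("w5.png"); m=pickle.load(open("w5.pkl","rb")); s=.7
f=lambda a:((a[0]+.5)*s-.5,(a[1]+.5)*s-.5)
L={}
for n,a,b,z in [("batL",(332,100),(340,300),.008),("l",(378,250),(379,365),.04),("r",(437,180),(434,365),.04),("end",(381,377),(432,377),.04),("bl_out",(500,107),(560,147),.0075),("bl_in",(450,140),(590,236),.0075),("bl_t",(627,197),(598,236),.0075),("pat_top",(445,18),(560,92),.009),("pat_face",(400,25),(460,69),.009),("levL",(389,110),(387,205),.058),("levR",(424,110),(426,205),.058)]:
    P,r=wline(m,im,f(a),f(b),z,half=2.5); L[n]=P; print(n,P.round(4).tolist(),np.degrees(heading(P)).round(2),round(float(r),2))
mid=(L["l"]+L["r"])/2; print("mid hd",np.degrees(heading(mid)))
e=inter(mid,L["end"]); u=(mid[1]-mid[0])/np.linalg.norm(mid[1]-mid[0]); piv=e-.135*u; print("end",e,"piv",piv)
d=np.array([-.1665,-.986]);n=np.array([.986,-.1665]); print("piv in corner",(piv-[.4684,.4142])@np.c_[d,n])
print("lever tip pts", px2w(m,[f((388,212)),f((427,212))],[.071,.071]), "raised tip expected",piv+.049*u)
```

```text
batL [[0.4403, 0.3853], [0.4238, 0.2888]] -99.71 0.09
l [[0.4518, 0.3187], [0.4424, 0.2636]] -99.63 0.07
r [[0.4819, 0.3446], [0.4675, 0.2594]] -99.63 0.16
end [[0.4422, 0.257], [0.4662, 0.2529]] -9.61 0.0
bl_out [[0.5176, 0.369], [0.5438, 0.3463]] -40.96 0.24
bl_in [[0.4917, 0.3574], [0.5552, 0.3009]] -41.68 0.07
bl_t [[0.574, 0.3174], [0.5588, 0.3003]] -131.53 0.02
pat_top [[0.4985, 0.411], [0.5447, 0.3702]] -41.52 0.06
pat_face [[0.4777, 0.4109], [0.5017, 0.3886]] -42.94 0.46
levL [[0.4677, 0.3752], [0.4608, 0.3401]] -101.1 0.01
levR [[0.4806, 0.3731], [0.4753, 0.3376]] -98.5 0.11
mid hd -99.63350748296881
end [0.45384643 0.25500959] piv [0.47643805 0.38810586]
piv in corner [0.02439048 0.0122702 ]
lever tip pts [[0.46135429 0.33927691 0.071     ]
 [0.47578923 0.33683157 0.071     ]] raised tip expected [0.46823813 0.33979684]
```

```bash
python3 -m inch '[{"dr":[0,0,0],"translation":[0.1,0,0.1],"gripper":0},{"dr":[0,0,0],"translation":[0.167,0,0.2],"gripper":0},{"dr":[0,0,0],"translation":[0.167,0,0.2],"gripper":0},{"dr":[0,0,0],"translation":[0.167,0,0.2],"gripper":0}]'; python3 st.py; python3 -m inch '[{"dr":[0,0,0],"translation":[0,0,0.016],"gripper":0},{"dr":[0,0,0],"translation":[0,0,0.032],"gripper":0},{"dr":[0,0,0],"translation":[-0.009,0,0.044],"gripper":0},{"dr":[0,0,0],"translation":[-0.018,0,0.056],"gripper":0},{"dr":[0,0,0],"translation":[-0.018,0,0.056],"gripper":0}]'; python3 st.py
```

```text
time: 12.95
eef_pos: [0.4684, 0.3366, 0.1535]
eef_rot: [0.764, 0.645, -0.001, 0.0]
contact_force: [0.6, 0.1, -0.3]
opening: -0.004
finger_force: 0.0
[ 0.6  0.1 -0.3] [ 0.01 -0.05  0.  ] -9.62
[0.0765 0.0129] fx,fy [-0.2  0.6]
time: 13.58
eef_pos: [0.4677, 0.3324, 0.1394]
eef_rot: [0.764, 0.645, -0.0, -0.0]
contact_force: [-0.7, 0.1, -0.5]
opening: -0.0
finger_force: 0.0
[-0.7  0.1 -0.5] [-0.03 -0.   -0.04] -9.64
[0.0807 0.013 ] fx,fy [-0.  -0.8]
```

```bash
python3 -m inch '[{"dr":[0,0,0],"translation":[-0.006,0,0.012],"gripper":0},{"dr":[0,0,0],"translation":[-0.012,0,0.024],"gripper":0},{"dr":[0,0,0],"translation":[-0.012,0,0.024],"gripper":0}]'; python3 st.py; python3 -c "
from h import *
im=vision.read_camera('wrist');cv2.imwrite('pics/w6.png',cv2.resize(im[:,:,::-1],(800,600)))"
```

```text
time: 13.95
eef_pos: [0.4672, 0.3296, 0.1332]
eef_rot: [0.764, 0.645, -0.0, -0.0]
contact_force: [-0.3, -0.3, 0.0]
opening: -0.002
finger_force: 0.0
[-0.3 -0.3  0. ] [ 0.07 -0.04  0.05] -9.63
[0.0836 0.0129] fx,fy [ 0.3 -0.3]
```

View pics/w6.png

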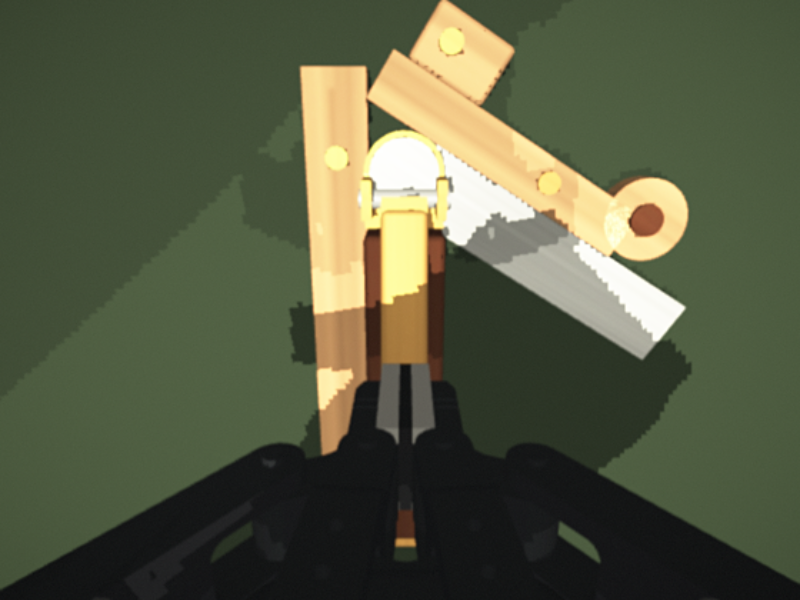

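Run:
```python
from h import *
s=telemetry.state(); m=model('wrist'); Rm=R.from_quat(s["eef_rot"]).as_matrix()
for z in (.073,.054): 
    for x in (.011,-.011,.0): print("finger",x,z,(w2px(m,s["eef_pos"]+Rm@[x,0,z])/.7).round(0))
u=np.array([-.1672,-.9859]);n=np.array([.9859,-.1672]);piv=np.array([.4764,.3881])
for nm,a,h in (("raised",.049,.071),("mid",.0567,.0592),("down",.061,.047),("hinge top",.007,.047)):
    print(nm,[(w2px(m,[*(piv+a*u+k*n),h])/.7).round(0).tolist() for k in (-.007,.007)])
```

```text
finger 0.011 0.073 [[406. 355.]]
finger -0.011 0.073 [[406. 422.]]
finger 0.0 0.073 [[406. 389.]]
finger 0.011 0.054 [[406. 386.]]
finger -0.011 0.054 [[406. 460.]]
finger 0.0 0.054 [[406. 423.]]
raised [[[377.0, 374.0]], [[429.0, 374.0]]]
mid [[[380.0, 380.0]], [[427.0, 380.0]]]
down [[[382.0, 375.0]], [[425.0, 375.0]]]
hinge top [[[379.0, 206.0]], [[427.0, 206.0]]]
```

```bash
python3 -m inch '[{"dr":[0,0,0],"translation":[-0.005,0,0.012],"gripper":0},{"dr":[0,0,0],"translation":[-0.01,0,0.024],"gripper":0},{"dr":[0,0,0],"translation":[-0.01,0,0.024],"gripper":0}]'; python3 st.py; python3 -m inch '[{"dr":[0,0,0],"translation":[-0.003,0,0.012],"gripper":0},{"dr":[0,0,0],"translation":[-0.006,0,0.024],"gripper":0},{"dr":[0,0,0],"translation":[-0.006,0,0.024],"gripper":0}]'; python3 st.py
```

```text
time: 14.38
eef_pos: [0.4668, 0.3271, 0.1273]
eef_rot: [0.764, 0.645, -0.0, -0.0]
contact_force: [-0.4, 0.5, -0.2]
opening: 0.001
finger_force: 0.0
[-0.4  0.5 -0.2] [0.02 0.   0.03] -9.63
[0.0862 0.013 ] fx,fy [-0.5 -0.5]
time: 14.75
eef_pos: [0.4666, 0.3257, 0.1213]
eef_rot: [0.764, 0.645, -0.0, -0.0]
contact_force: [-0.3, 0.2, 0.7]
opening: 0.002
finger_force: 0.0
[-0.3  0.2  0.7] [-0.    0.04  0.03] -9.63
[0.0876 0.013 ] fx,fy [-0.1 -0.4]
```

```bash
cat > lev.py <<'E'
from h import *
m=model('wrist'); im=vision.read_camera('wrist')[:,:,::-1].copy(); cv2.imwrite('w7.png',im)
s=telemetry.state(); Rm=R.from_quat(s["eef_rot"]).as_matrix()
print("finger front bottom px",w2px(m,s["eef_pos"]+Rm@[.011,0,.073]).round(0))
hsv=cv2.cvtColor(im,cv2.COLOR_BGR2HSV).astype(int)
u=np.array([-.1672,-.9859]);n=np.array([.9859,-.1672]);piv=np.array([.4764,.3881])
for a in (.02,.03,.035,.04,.045,.05,.055):
    r=[]
    for th in (39.8,25,11.5): # top-face line through tip, hinge
        h=.036+(a-.007)*np.tan(np.radians(th)); q=w2px(m,[[*(piv+a*u+k*n),h] for k in (-.007,.007)]); r.append((q[0,1].round(0),(q[1,0]-q[0,0]).round(1)))
    print(a,r)
for row in range(int(w2px(m,[*(piv+.015*u),.045])[0,1]),300,8):
    c=int(w2px(m,[*(piv+.03*u),.05])[0,0]); mask=(hsv[row,:,0]>12)&(hsv[row,:,1]>90)&(hsv[row,:,2]>110)
    if not mask[c]: print(row,"no lever",im[row,c]); continue
    l=r=c
    while mask[l-1]: l-=1
    while mask[r+1]: r+=1
    print(row,l,r,r-l+1,im[row,c].tolist())
E
python3 lev.py
```

```text
finger front bottom px [[284. 248.]]
0.02 [(np.float64(172.0), np.float64(35.6)), (np.float64(169.0), np.float64(34.6)), (np.float64(167.0), np.float64(33.8))]
0.03 [(np.float64(202.0), np.float64(36.9)), (np.float64(196.0), np.float64(34.9)), (np.float64(192.0), np.float64(33.6))]
0.035 [(np.float64(218.0), np.float64(37.5)), (np.float64(210.0), np.float64(35.1)), (np.float64(204.0), np.float64(33.5))]
0.04 [(np.float64(235.0), np.float64(38.2)), (np.float64(223.0), np.float64(35.2)), (np.float64(216.0), np.float64(33.4))]
0.045 [(np.float64(252.0), np.float64(38.9)), (np.float64(237.0), np.float64(35.4)), (np.float64(228.0), np.float64(33.3))]
0.05 [(np.float64(270.0), np.float64(39.7)), (np.float64(251.0), np.float64(35.6)), (np.float64(240.0), np.float64(33.2))]
0.055 [(np.float64(289.0), np.float64(40.4)), (np.float64(266.0), np.float64(35.8)), (np.float64(252.0), np.float64(33.1))]
158 264 299 36 [149, 246, 254]
166 265 300 36 [147, 245, 254]
174 265 299 35 [146, 245, 254]
182 265 299 35 [142, 243, 254]
190 265 299 35 [142, 242, 254]
198 265 299 35 [137, 239, 254]
206 265 298 34 [91, 180, 235]
214 265 298 34 [56, 109, 152]
222 266 298 33 [58, 113, 154]
230 267 298 32 [55, 109, 152]
238 267 298 32 [57, 112, 152]
246 267 298 32 [55, 110, 153]
254 no lever [38 70 97]
262 no lever [16 17 16]
270 no lever [16 16 16]
278 no lever [19 18 19]
286 no lever [20 21 18]
294 no lever [16 15 14]
```

```bash
python3 -m inch '[{"dr":[0,0,0],"translation":[-0.002,0,0.006],"gripper":0},{"dr":[0,0,0],"translation":[-0.002,0,0.012],"gripper":0},{"dr":[0,0,0],"translation":[-0.002,0,0.012],"gripper":0}]'; python3 st.py; python3 -m inch '[{"dr":[0,0,0],"translation":[0,0,0.006],"gripper":0},{"dr":[0,0,0],"translation":[0,0,0.012],"gripper":0},{"dr":[0,0,0],"translation":[0,0,0.012],"gripper":0}]'; python3 st.py
```

```text
time: 15.18
eef_pos: [0.4669, 0.3255, 0.1202]
eef_rot: [0.764, 0.645, 0.001, 0.0]
contact_force: [-2.1, -1.5, 10.3]
opening: -0.001
finger_force: 4.9
[-2.1 -1.5 10.3] [-0.35  0.52  0.02] -9.62
[0.0877 0.0133] fx,fy [ 1.9 -1.9]
time: 15.55
eef_pos: [0.4672, 0.3254, 0.1191]
eef_rot: [0.764, 0.645, 0.002, 0.0]
contact_force: [-5.1, -5.4, 22.8]
opening: 0.005
finger_force: 11.0
[-5.1 -5.4 22.8] [-1.07  1.25  0.04] -9.64
[0.0878 0.0136] fx,fy [ 6.2 -4.1]
```

```bash
python3 -m inch '[{"dr":[0,0,0],"translation":[0,0,0.008],"gripper":0},{"dr":[0,0,0],"translation":[0,0,0.008],"gripper":0}]'; python3 st.py; python3 -m inch '[{"dr":[0,0,0],"translation":[0,0,-0.02],"gripper":0},{"dr":[0,0,0],"translation":[0,0,-0.02],"gripper":0},{"dr":[0,0,0],"translation":[0,0,-0.08],"gripper":0},{"dr":[0,0,0],"translation":[-0.1,0,-0.2],"gripper":0.5},{"dr":[0,0,0],"translation":[-0.12,0,-0.32],"gripper":0.6},{"dr":[0,0,0],"translation":[-0.12,0,-0.32],"gripper":0.6},{"dr":[0,0,0],"translation":[-0.12,0,-0.32],"gripper":0.6}]'; python3 st.py; python3 gap.py; python3 lev.py
```

```text
time: 15.8
eef_pos: [0.4674, 0.3253, 0.1183]
eef_rot: [0.764, 0.645, 0.002, 0.001]
contact_force: [-7.8, -7.9, 30.5]
opening: -0.002
finger_force: 15.2
[-7.8 -7.9 30.5] [-1.61  1.68 -0.01] -9.64
[0.0879 0.0138] fx,fy [ 9.1 -6.4]
time: 16.68
eef_pos: [0.4615, 0.2957, 0.1931]
eef_rot: [0.764, 0.645, -0.0, -0.0]
contact_force: [-0.7, 0.5, -0.5]
opening: 0.597
finger_force: 0.0
[-0.7  0.5 -0.5] [-0.02 -0.04  0.  ] -9.63
[0.118  0.0129] fx,fy [-0.3 -0.8]
blade edge -42.89 dist to pattern mm [-24.2 -26.7] r 0.26
finger front bottom px [[284. 248.]]
0.02 [(np.float64(89.0), np.float64(25.5)), (np.float64(89.0), np.float64(24.9)), (np.float64(88.0), np.float64(24.5))]
0.03 [(np.float64(108.0), np.float64(26.1)), (np.float64(107.0), np.float64(25.1)), (np.float64(107.0), np.float64(24.4))]
0.035 [(np.float64(118.0), np.float64(26.4)), (np.float64(117.0), np.float64(25.2)), (np.float64(116.0), np.float64(24.4))]
0.04 [(np.float64(129.0), np.float64(26.7)), (np.float64(126.0), np.float64(25.3)), (np.float64(125.0), np.float64(24.3))]
0.045 [(np.float64(140.0), np.float64(27.1)), (np.float64(136
[... 366 characters left out ...]
53]
95 271 296 26 [157, 250, 253]
103 271 296 26 [151, 248, 253]
111 271 296 26 [149, 247, 253]
119 271 295 25 [149, 246, 253]
127 271 296 26 [146, 245, 253]
135 271 296 26 [144, 244, 253]
143 271 295 25 [142, 243, 253]
151 271 295 25 [141, 242, 253]
159 271 295 25 [141, 241, 253]
167 no lever [165 253 254]
175 no lever [ 54  82 149]
183 no lever [30 43 78]
191 no lever [30 45 76]
199 no lever [30 43 75]
207 no lever [30 44 75]
215 no lever [30 44 76]
223 no lever [30 44 76]
231 no lever [30 45 77]
239 no lever [29 43 76]
247 no lever [31 43 77]
255 no lever [31 45 77]
263 no lever [30 44 76]
271 264 303 40 [52, 99, 132]
279 no lever [34 48 40]
287 no lever [35 48 41]
295 no lever [34 48 40]
```

```bash
cat > chk.py <<'E'
from h import *
m=model('wrist'); im=cv2.imread('w7.png')
L={}
for n,a,b,z in [("l",(.4518,.3187),(.4424,.2636),.04),("r",(.4819,.3446),(.4675,.2594),.04),("end",(.4422,.257),(.4662,.2529),.04),("bl_out",(.5176,.369),(.5438,.3463),.0075),("bl_in",(.4917,.3574),(.5552,.3009),.0075),("bl_t",(.574,.3174),(.5588,.3003),.0075),("pat_top",(.4985,.411),(.5447,.3702),.009),("batL",(.4403,.3853),(.4238,.2888),.008)]:
    q=w2px(m,[[*a,z],[*b,z]]); P,r=wline(m,im,q[0],q[1],z,half=2.5); L[n]=P; print(n,P.round(4).tolist(),np.degrees(heading(P)).round(2),round(float(r),2))
mid=(L["l"]+L["r"])/2; e=inter(mid,L["end"]); u=(mid[1]-mid[0])/np.linalg.norm(mid[1]-mid[0]); piv=e-.135*u; print("end",e,"piv",piv)
d=np.array([-.1665,-.986]);n=np.array([.986,-.1665]); print("piv in corner",(piv-[.4684,.4142])@np.c_[d,n])
E
python3 chk.py
```

```text
l [[0.4516, 0.3187], [0.4424, 0.2636]] -99.43 0.1
r [[0.4816, 0.3447], [0.4674, 0.2594]] -99.43 0.11
end [[0.4422, 0.2569], [0.4662, 0.2528]] -9.64 0.0
bl_out [[0.5177, 0.3691], [0.5436, 0.3461]] -41.58 0.19
bl_in [[0.4917, 0.3574], [0.5552, 0.3008]] -41.69 0.06
bl_t [[0.5738, 0.3176], [0.5587, 0.3004]] -131.45 0.05
pat_top [[0.4984, 0.4109], [0.5445, 0.37]] -41.49 0.06
batL [[0.4402, 0.3853], [0.4238, 0.2888]] -99.63 0.1
end [0.45383193 0.2549289 ] piv [0.47595432 0.38810397]
piv in corner [0.02447289 0.01179355]
```

Everything is unchanged and locked. Now I regrip and lift.

```bash
python3 -m inch '[{"dr":[0,0,0],"translation":[0,-0.001,0.22],"gripper":0.6},{"dr":[0,0,0],"translation":[0,-0.002,0.4],"gripper":0.6},{"dr":[0,0,0],"translation":[0,-0.002,0.415],"gripper":0.6},{"dr":[0,0,0],"translation":[0,-0.002,0.415],"gripper":0},{"dr":[0,0,0],"translation":[0,-0.002,0.415],"gripper":0},{"dr":[0,0,0],"translation":[0,-0.002,0.415],"gripper":0},{"dr":[0,0,0],"translation":[0,-0.002,0.415],"gripper":0}]'; python3 st.py; python3 -m inch '[{"dr":[0,0,0],"translation":[0,0.0,-0.02],"gripper":0},{"dr":[0,0,0],"translation":[-0.02,0.01,-0.1],"gripper":0},{"dr":[0,0,0],"translation":[-0.05,0.01,-0.22],"gripper":0},{"dr":[0,0,0],"translation":[-0.05,0.01,-0.22],"gripper":0}]'; python3 st.py
```

```text
time: 17.65
eef_pos: [0.4617, 0.2963, 0.0916]
eef_rot: [0.764, 0.645, 0.001, 0.0]
contact_force: [-3.8, -0.6, 7.1]
opening: 0.29
finger_force: 61.0
[-3.8 -0.6  7.1] [-0.13  0.54  0.12] -9.61
[0.1174 0.013 ] fx,fy [ 1.2 -3.7]
time: 18.15
eef_pos: [0.4626, 0.2833, 0.1468]
eef_rot: [0.764, 0.645, 0.002, 0.0]
contact_force: [0.1, 0.3, -6.3]
opening: 0.294
finger_force: 60.8
[ 0.1  0.3 -6.3] [-0.12  0.03 -0.06] -9.67
[0.13   0.0161] fx,fy [-0.4  0.1]
```

```bash
python3 -c "
from h import *
m=model('top'); f=lambda x,y:((x+.5)*.7-.5,(y+.5)*.7-.5)
print('jar',px2w(m,[f(313,222)],[.085]),'plane',px2w(m,[f(426,241)],[.02]),'cork corners',px2w(m,[f(566,208),f(598,214),f(587,265),f(554,258)],[.03]*4))
go([.560,-.3508,.147],11.53)"
```

```text
jar [[0.77794037 0.21895844 0.085     ]] plane [[0.75956054 0.0291748  0.02      ]] cork corners [[ 0.81761957 -0.21923385  0.03      ]
 [ 0.80721842 -0.2768914   0.03      ]
 [ 0.71505646 -0.25233896  0.03      ]
 [ 0.72735854 -0.19390793  0.03      ]]
t 18.15 pos [0.4626 0.2833 0.1468] dr [ 0.0029 -0.0014 -0.3038] tr [-1.      0.3326 -0.0017] k 2.44 rows 4.2
```

```bash
python3 -m inch '[{"dr":[0,0,-0.1],"translation":[-0.25,0.083,0],"gripper":0},{"dr":[0,0,-0.2],"translation":[-0.5,0.166,0],"gripper":0},{"dr":[0,0,-0.3],"translation":[-0.75,0.25,0],"gripper":0},{"dr":[0,0,-0.3],"translation":[-1,0.333,0],"gripper":0},{"dr":[0,0,-0.3],"translation":[-1,0.333,0],"gripper":0}]'; python3 -c "
from h import *
go([.560,-.3508,.147],11.53)"
```

```text
time: 18.77
eef_pos: [0.5016, 0.0195, 0.1435]
eef_rot: [0.715, 0.699, -0.001, -0.0]
contact_force: [0.4, 1.1, -5.6]
opening: 0.288
finger_force: 60.9
t 18.775 pos [0.5016 0.0195 0.1435] dr [-0.002   0.0012 -0.3038] tr [-1.      0.1812 -0.0088] k 1.48 rows 4.1
```

```bash
python3 -m inch '[{"dr":[0,0,-0.1],"translation":[-0.25,0.045,0],"gripper":0},{"dr":[0,0,-0.2],"translation":[-0.5,0.09,0],"gripper":0},{"dr":[0,0,-0.304],"translation":[-0.75,0.136,0],"gripper":0},{"dr":[0,0,-0.304],"translation":[-1,0.181,0],"gripper":0},{"dr":[0,0,-0.304],"translation":[-1,0.181,0],"gripper":0}]'; python3 -c "
from h import *
go([.560,-.3508,.147],11.53)"
```

```text
time: 19.4
eef_pos: [0.543, -0.2314, 0.1433]
eef_rot: [0.66, 0.751, -0.0, 0.0]
contact_force: [0.2, 1.5, -5.0]
opening: 0.288
finger_force: 60.8
t 19.4 pos [ 0.543  -0.2314  0.1433] dr [-0.0009  0.001  -0.1435] tr [-0.4825  0.0055 -0.0146] k 1 rows 1.9
```

Now I go to the start position and measure the rail with the wrist camera, using predicted edges.

```bash
python3 -m inch '[{"dr":[0,0,-0.07],"translation":[-0.24,0.003,0],"gripper":0},{"dr":[0,0,-0.1435],"translation":[-0.482,0.006,0],"gripper":0},{"dr":[0,0,-0.1435],"translation":[-0.482,0.006,0],"gripper":0},{"dr":[0,0,-0.1435],"translation":[-0.482,0.006,0],"gripper":0}]'
cat > rail.py <<'E'
from h import *
m=model('wrist'); im=vision.read_camera('wrist')[:,:,::-1].copy(); cv2.imwrite('w8.png',im); s=telemetry.state()
print(s["time"],s["eef_pos"].round(4),round(tooly(),2),s["contact_force"].round(1))
O=np.array([.5,-.167]); h=np.radians(-78.47); ex=np.array([np.cos(h),np.sin(h)]); ey=np.array([-ex[1],ex[0]])
lift=s["eef_pos"][2]-.0918
Rm=R.from_quat(s["eef_rot"]).as_matrix(); tx,ty=Rm[:2,0],Rm[:2,1]; p=s["eef_pos"][:2]
L={}
def E(n,a,b,z,half):
    q=w2px(m,[[*a,z],[*b,z]]); P,r=wline(m,im,q[0],q[1],z,half=half); L[n]=P
    print(n,q.round(0).astype(int).tolist(),P.round(4).tolist(),np.degrees(heading(P)).round(2),round(float(r),2))
E("rail",O+.13*ex,O+.168*ex,.008,7)
E("railend",O+.17*ex-.002*ey,O+.17*ex-.02*ey,.008,7)
E("railback",O+.13*ex-.022*ey,O+.168*ex-.022*ey,.008,7)
E("l",p+tx*.045-ty*.013,p+tx*.02-ty*.013,.04+lift,5); E("r",p+tx*.045+ty*.013,p+tx*.02+ty*.013,.04+lift,5)
mid=(L["l"]+L["r"])/2; d=(L["rail"][1]-L["rail"][0]); d/=np.linalg.norm(d); n=np.array([-d[1],d[0]])
e=inter(L["rail"],L["railend"]); print("end",e,"origin",e-.17*d,"mid dist",((mid-e)@n).round(4),"mid hd",np.degrees(heading(mid)).round(2),"tcp",((p-e)@np.c_[d,n]).round(4))
E
python3 rail.py
```

```text
time: 19.9
eef_pos: [0.56, -0.346, 0.1433]
eef_rot: [0.631, 0.776, 0.0, -0.001]
contact_force: [-0.4, 0.1, -5.3]
opening: 0.288
finger_force: 60.9
19.95 [ 0.56   -0.3456  0.1438] 11.85 [ 0.2  0.3 -4.5]
rail [[242, 122], [244, 190]] [[0.524, -0.2948], [0.5315, -0.3321]] -78.62 0.05
railend [[241, 193], [209, 193]] [[0.5319, -0.3335], [0.5143, -0.3373]] -168.03 0.02
railback [[201, 121], [205, 190]] [[0.5018, -0.2995], [0.5093, -0.3368]] -78.64 0.1
l [[246, 181], [248, 250]] [[0.5376, -0.3043], [0.5428, -0.3288]] -78.04 0.08
r [[324, 181], [322, 250]] [[0.5627, -0.299], [0.568, -0.3235]] -77.82 0.41
end [ 0.53184326 -0.33356246] origin [ 0.49830077 -0.16690443] mid dist [0.0242 0.0245] mid hd -77.93 tcp [0.0174 0.0252]
```

```bash
python3 -m inch '[{"dr":[0,0,0.014],"translation":[-0.016,0,0.1],"gripper":0},{"dr":[0,0,0.014],"translation":[-0.016,0,0.19],"gripper":0},{"dr":[0,0,0.014],"translation":[-0.016,0,0.202],"gripper":0},{"dr":[0,0,0.014],"translation":[-0.016,0,0.202],"gripper":0},{"dr":[0,0,0.014],"translation":[-0.016,-0.02,0.202],"gripper":0},{"dr":[0,0,0.014],"translation":[-0.016,-0.034,0.202],"gripper":0},{"dr":[0,0,0.014],"translation":[-0.016,-0.034,0.202],"gripper":0}]'
python3 - <<'E'
import re
t=open('rail.py').read().replace('E("railback"','#').replace("O+.13*ex,O+.168*ex","O+.14*ex,O+.168*ex"); open('rail2.py','w').write(t)
E
python3 rail2.py
```

```text
time: 20.82
eef_pos: [0.5524, -0.3533, 0.095]
eef_rot: [0.634, 0.774, 0.0, 0.0]
contact_force: [0.4, -0.5, -6.0]
opening: 0.293
finger_force: 60.9
20.875 [ 0.5525 -0.3533  0.0949] 11.36 [ 0.6 -0.5 -5.3]
rail [[250, 142], [252, 206]] [[0.5254, -0.3048], [0.5308, -0.3322]] -78.72 0.04
railend [[248, 211], [207, 211]] [[0.532, -0.3336], [0.5143, -0.3372]] -168.62 0.01
l [[246, 182], [248, 250]] [[0.5304, -0.3118], [0.5355, -0.3363]] -78.23 0.14
r [[324, 182], [322, 250]] [[0.5553, -0.3068], [0.5603, -0.3313]] -78.5 0.08
end [ 0.53115555 -0.3338009 ] origin [ 0.49790577 -0.16708421] mid dist [0.0163 0.0164] mid hd -78.37 tcp [0.0233 0.0171]
```

```bash
cat > st2.py <<'E'
from h import *
s=telemetry.state();h=np.radians(-78.55);d=np.array([np.cos(h),np.sin(h)]);n=np.array([-d[1],d[0]])
print('F',(s['contact_force'][:2]@np.c_[d,n]).round(1),s['contact_force'][2].round(1),'T',s['wrist_torque'].round(2),'yaw',round(tooly(),2),'tcp',((s['eef_pos'][:2]-[.4983,-.167])@np.c_[d,n]*1e3).round(1))
E
python3 -m inch '[{"dr":[0,0,0],"translation":[0,0,0.011],"gripper":0},{"dr":[0,0,0],"translation":[0,-0.005,0.011],"gripper":0},{"dr":[0,0,0],"translation":[0,-0.010,0.011],"gripper":0},{"dr":[0,0,0],"translation":[0,-0.010,0.011],"gripper":0},{"dr":[0,0,0],"translation":[0,-0.010,0.011],"gripper":0}]'; python3 st2.py;  python3 -m inch '[{"dr":[0,0,0],"translation":[0,-0.004,0],"gripper":0},{"dr":[0,0,0],"translation":[0,-0.004,0],"gripper":0},{"dr":[0,0,0],"translation":[0,-0.004,0],"gripper":0}]'; python3 st2.py
```

```text
time: 21.5
eef_pos: [0.5502, -0.3535, 0.0918]
eef_rot: [0.633, 0.774, 0.0, 0.0]
contact_force: [0.2, -1.5, -3.1]
opening: 0.29
finger_force: 61.2
F [ 1.5 -0.1] -3.1 T [-0.01 -0.13 -0.03] yaw 11.39 tcp [193.1  13.8]
time: 21.88
eef_pos: [0.5492, -0.3537, 0.0917]
eef_rot: [0.633, 0.774, 0.0, 0.0]
contact_force: [0.3, 1.7, -2.2]
opening: 0.289
finger_force: 61.2
F [-1.6  0.6] -2.2 T [ 0.08 -0.28 -0.08] yaw 11.39 tcp [193.1  12.8]
```

```bash
python3 -m inch '[{"dr":[0,0,0],"translation":[0,-0.004,0],"gripper":0},{"dr":[0,0,0],"translation":[0,-0.004,0],"gripper":0},{"dr":[0,0,0],"translation":[0,-0.004,0],"gripper":0}]'; python3 st2.py;  python3 -m inch '[{"dr":[0,0,0],"translation":[0,-0.004,0],"gripper":0},{"dr":[0,0,0],"translation":[0,-0.004,0],"gripper":0},{"dr":[0,0,0],"translation":[0,-0.004,0],"gripper":0}]'; python3 st2.py
```

```text
time: 22.25
eef_pos: [0.5489, -0.3538, 0.0918]
eef_rot: [0.633, 0.774, 0.001, 0.001]
contact_force: [4.2, 1.6, -3.1]
opening: 0.292
finger_force: 61.0
F [-0.7  4.4] -3.1 T [ 0.21 -1.13 -0.21] yaw 11.4 tcp [193.1  12.5]
time: 22.62
eef_pos: [0.5487, -0.3538, 0.0918]
eef_rot: [0.633, 0.774, 0.001, 0.001]
contact_force: [7.8, 1.0, -5.5]
opening: 0.288
finger_force: 60.8
F [0.5 7.8] -5.5 T [ 0.32 -1.77 -0.29] yaw 11.42 tcp [193.1  12.3]
```

```bash
python3 -m inch '[{"dr":[0,0,0],"translation":[0.04,0.003,0.002],"gripper":0},{"dr":[0,0,0],"translation":[0.08,0.003,0.002],"gripper":0},{"dr":[0,0,0],"translation":[0.12,0.003,0.002],"gripper":0},{"dr":[0,0,0],"translation":[0.16,0.003,0.002],"gripper":0},{"dr":[0,0,0],"translation":[0.2,0.003,0.002],"gripper":0},{"dr":[0,0,0],"translation":[0.24,0.003,0.002],"gripper":0},{"dr":[0,0,0],"translation":[0.28,0.003,0.002],"gripper":0},{"dr":[0,0,0],"translation":[0.31,0.003,0.002],"gripper":0},{"dr":[0,0,0],"translation":[0.31,0.003,0.002],"gripper":0}]'; python3 st2.py
```

```text
time: 23.75
eef_pos: [0.5336, -0.2783, 0.092]
eef_rot: [0.633, 0.774, 0.0, 0.001]
contact_force: [5.1, -0.0, -2.0]
opening: 0.294
finger_force: 61.2
F [1. 5.] -2.0 T [-0.14 -1.15 -0.2 ] yaw 11.4 tcp [116.1  12.5]
```

```bash
python3 -m inch '[{"dr":[0,0,0],"translation":[0.015,0,0.001],"gripper":0},{"dr":[0,0,0],"translation":[0.028,0,0.001],"gripper":0},{"dr":[0,0,0],"translation":[0.028,0,0.001],"gripper":0}]'; python3 st2.py; python3 -m inch '[{"dr":[0,0,0],"translation":[0.004,0,0],"gripper":0},{"dr":[0,0,0],"translation":[0.004,0,0],"gripper":0}]'; python3 st2.py; python3 -m inch '[{"dr":[0,0,0],"translation":[0.004,0,0],"gripper":0},{"dr":[0,0,0],"translation":[0.004,0,0],"gripper":0}]'; python3 st2.py
```

```text
time: 24.12
eef_pos: [0.5324, -0.2722, 0.092]
eef_rot: [0.634, 0.774, -0.0, 0.002]
contact_force: [5.4, -1.4, -0.6]
opening: 0.289
finger_force: 61.5
F [2.5 5. ] -0.6 T [-0.57 -1.03 -0.12] yaw 11.37 tcp [109.9  12.6]
time: 24.38
eef_pos: [0.5323, -0.2715, 0.092]
eef_rot: [0.634, 0.774, -0.0, 0.002]
contact_force: [3.8, -4.3, -0.6]
opening: 0.291
finger_force: 61.5
F [4.9 2.9] -0.6 T [-0.72 -1.08 -0.06] yaw 11.36 tcp [109.2  12.5]
time: 24.62
eef_pos: [0.5321, -0.2706, 0.092]
eef_rot: [0.634, 0.774, -0.0, 0.002]
contact_force: [5.4, -3.4, -1.6]
opening: 0.292
finger_force: 61.5
F [4.4 4.6] -1.6 T [-0.76 -1.11 -0.04] yaw 11.36 tcp [108.2  12.6]
```

```bash
python3 -m inch '[{"dr":[0,0,0],"translation":[0.004,0,0],"gripper":0},{"dr":[0,0,0],"translation":[0.004,0,0],"gripper":0}]'; python3 st2.py; python3 -m inch '[{"dr":[0,0,0],"translation":[0.004,0,0],"gripper":0},{"dr":[0,0,0],"translation":[0.004,0,0],"gripper":0}]'; python3 st2.py; python3 -m inch '[{"dr":[0,0,0],"translation":[0.004,0,0],"gripper":0},{"dr":[0,0,0],"translation":[0.004,0,0],"gripper":0}]'; python3 st2.py
```

```text
time: 24.88
eef_pos: [0.5319, -0.2696, 0.092]
eef_rot: [0.634, 0.774, -0.0, 0.002]
contact_force: [4.7, -4.2, -0.4]
opening: 0.292
finger_force: 61.5
F [5.1 3.8] -0.4 T [-0.75 -1.11 -0.08] yaw 11.36 tcp [107.3  12.6]
time: 25.12
eef_pos: [0.5317, -0.2687, 0.092]
eef_rot: [0.634, 0.774, -0.0, 0.002]
contact_force: [5.1, -4.2, -0.7]
opening: 0.287
finger_force: 61.4
F [5.1 4.2] -0.7 T [-0.74 -1.13 -0.12] yaw 11.36 tcp [106.3  12.6]
time: 25.38
eef_pos: [0.5317, -0.2684, 0.0922]
eef_rot: [0.634, 0.774, -0.001, 0.003]
contact_force: [4.5, -7.3, -2.0]
opening: 0.288
finger_force: 61.3
F [8. 3.] -2.0 T [-1.36 -1.12 -0.06] yaw 11.34 tcp [106.   12.6]
```

```bash
python3 -m inch '[{"dr":[0,0,0],"translation":[0.004,0,0.0],"gripper":0},{"dr":[0,0,0],"translation":[0.004,0,0.0],"gripper":0}]'; python3 st2.py; python3 -m inch '[{"dr":[0,0,0],"translation":[-0.006,0.002,0.002],"gripper":0},{"dr":[0,0,0],"translation":[-0.006,0.003,0.002],"gripper":0}]'; python3 st2.py
```

```text
time: 25.62
eef_pos: [0.5316, -0.2682, 0.0923]
eef_rot: [0.634, 0.773, -0.002, 0.004]
contact_force: [5.1, -8.9, -1.6]
opening: 0.288
finger_force: 61.3
F [9.8 3.2] -1.6 T [-1.89 -1.17 -0.  ] yaw 11.32 tcp [105.8  12.5]
time: 25.88
eef_pos: [0.5319, -0.2686, 0.0918]
eef_rot: [0.634, 0.773, -0.001, 0.002]
contact_force: [2.6, -4.8, 2.1]
opening: 0.288
finger_force: 62.0
F [5.2 1.6] 2.1 T [-1.05 -0.42 -0.02] yaw 11.33 tcp [106.2  12.7]
```

```bash
python3 -m inch '[{"dr":[0,0,0],"translation":[-0.002,0.001,0.001],"gripper":0},{"dr":[0,0,0],"translation":[-0.002,0.001,0.001],"gripper":0.6},{"dr":[0,0,0],"translation":[-0.002,0.001,0.001],"gripper":0.6},{"dr":[0,0,0],"translation":[-0.002,0.001,0.001],"gripper":0.6},{"dr":[0,0,0],"translation":[-0.002,0.001,-0.2],"gripper":0.6},{"dr":[0,0,0],"translation":[-0.002,0.001,-0.44],"gripper":0.6},{"dr":[0,0,0],"translation":[-0.002,0.001,-0.44],"gripper":0.6},{"dr":[0,0,0],"translation":[-0.002,0.001,-0.44],"gripper":0.6}]'; python3 -c "
from h import *
import pickle; pickle.dump(model('wrist'),open('w9.pkl','wb'))
im=vision.read_camera('wrist');cv2.imwrite('w9.png',im[:,:,::-1]);cv2.imwrite('pics/w9.png',cv2.resize(im[:,:,::-1],(800,600)))"; python3 st2.py
```

```text
time: 26.88
eef_pos: [0.5313, -0.2668, 0.2001]
eef_rot: [0.633, 0.774, -0.0, -0.0]
contact_force: [0.2, 0.1, -0.8]
opening: 0.596
finger_force: 0.0
F [-0.1 -0.2] -0.1 T [ 0.03  0.07 -0.01] yaw 11.4 tcp [104.1  12.2]
```

View pics/w9.png

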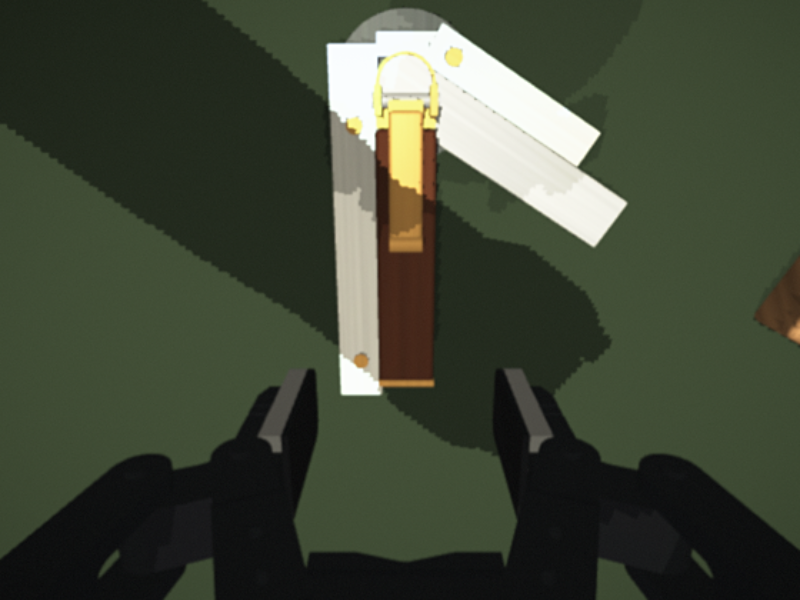

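The wrist view shows the bevel on the jig. The stock is along the rail, the head at ~(407,75) is against the stop, the lever is down, and the arm lies along the blade. I'll check it numerically.

Run:
```python
from h import *
import pickle
im=cv2.imread("w9.png"); m=pickle.load(open("w9.pkl","rb")); s=.7
f=lambda a:((a[0]+.5)*s-.5,(a[1]+.5)*s-.5)
L={}
for n,a,b,z,h in [("railL",(329,100),(340,380),.008,2.5),("railend",(343,394.5),(378,394.5),.008,2.5),("l",(378,270),(380,375),.04,2),("r",(436,200),(434,375),.04,2),("end",(382,386),(432,386),.04,2.5),("bl_in",(445,148),(590,243),.0075,2.5),("bl_t",(625,205),(598,244),.0075,2.5),("bl_out_free",(590,172),(622,200),.0075,2),("arm_out",(450,27),(595,128),.009,2.5),("arm_t",(599,137),(584,162),.009,2),("stoptop",(380,33),(430,32),.009,2.5)]:
    P,r=wline(m,im,f(a),f(b),z,half=h,trim=.1); L[n]=P; print(n,P.round(4).tolist(),np.degrees(heading(P)).round(2),round(float(r),2))
mid=(L["l"]+L["r"])/2; e=inter(mid,L["end"]); u=(mid[1]-mid[0])/np.linalg.norm(mid[1]-mid[0])
d=(L["railL"][1]-L["railL"][0]);d/=np.linalg.norm(d);n=np.array([-d[1],d[0]]); re=inter(L["railL"],L["railend"]); O=re-.17*d+.022*n
print("origin",O,"stock mid hd",np.degrees(heading(mid)),"piv in jig mm",((e-.135*u-O)@np.c_[d,n]*1e3).round(1))
c=lambda P:((P-O)@np.c_[d,n]*1e3).round(1).tolist()
bi=L["bl_in"]; bd=(bi[1]-bi[0])/np.linalg.norm(bi[1]-bi[0]); bn=np.array([-bd[1],bd[0]])
print("arm outer dist from blade inner (expect 26+18=44)",((L["arm_out"]-bi[0])@bn*1e3).round(1))
```

```text
railL [[0.4796, -0.19], [0.5078, -0.3299]] -78.6 0.1
railend [[0.5107, -0.3384], [0.5294, -0.3346]] 11.38 0.0
l [[0.5158, -0.2566], [0.5262, -0.307]] -78.34 0.12
r [[0.5345, -0.2212], [0.5511, -0.302]] -78.43 0.06
end [[0.5288, -0.3124], [0.5521, -0.3077]] 11.38 0.01
bl_in [[0.5366, -0.2005], [0.6175, -0.2316]] -20.98 0.08
bl_t [[0.6291, -0.2094], [0.6212, -0.2303]] -110.83 0.04
bl_out_free [[0.6069, -0.1989], [0.6268, -0.2068]] -21.68 0.09
arm_out [[0.5274, -0.1495], [0.6031, -0.1778]] -20.53 0.06
arm_t [[0.6056, -0.181], [0.6015, -0.1931]] -108.69 0.05
stoptop [[0.4974, -0.157], [0.5191, -0.1526]] 11.34 0.07
origin [ 0.49755781 -0.16764232] stock mid hd -78.39742877910781 piv in jig mm [13.1 12.8]
arm outer dist from blade inner (expect 26+18=44) [44.4 45. ]
```

Run:
```python
from h import *
import pickle
im=cv2.imread("w9.png").astype(float).mean(2); m=pickle.load(open("w9.pkl","rb"))
a=np.array([.5366,-.2005]); h=np.radians(-20.98); bd=np.array([np.cos(h),np.sin(h)]); bn=np.array([-bd[1],bd[0]])
for k in (0,.015,.03,.045,.055,.065):
    t=np.arange(.020,.034,.001); q=w2px(m,[[*(a+k*bd+x*bn),.008] for x in t]); print(k,map_coordinates(im,[q[:,1],q[:,0]],order=1).round(0).astype(int))
```

```text
0 [241 239 238 239 240 234 191 250 252 251 251 251 251 251 251]
0.015 [238 236 234 236 237 236 216 246 251 250 250 250 250 250 250]
0.03 [233 231 229 232 233 232 213 240 251 250 249 249 249 249 249]
0.045 [228 226 225 229 230 228 193 225 250 248 248 248 248 248 248]
0.055 [225 222 221 226 227 225 189 223 249 247 247 247 248 247 247]
0.065 [240 238 239 242 242 242 213  72  54  64  66  66  66  66  66]
```

```bash
python3 -c "
from bench import workorder; print(workorder.finish_job())"
```

```text
the job is handed in; nothing more can be done
None
```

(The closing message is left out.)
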